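# Nip up the compression nut on the boot-rinse fitting

## Robot

A 7-joint arm with a two-finger parallel gripper is mounted at the origin on the work surface. World frame = base frame: x ahead of the robot, y to its left, z up, the work surface at z = 0. Lengths are in m, angles in degrees, forces in N, time in s.
With the tool pointing down it reaches from about 0.425 to 0.875 m from the base axis. Payload 4.7 kg.
Tool frame: the origin (TCP) lies at the very end of the fingers, on their centre line; the grasp point (between the pads) lies 19 mm behind it; z points along the fingers, y is the direction in which the jaws open and shut (so a half turn about z gives the same grasp; the last joint's range is limited). The gripper opens to 87 mm and grips with 3 to 60 N. Pads are 19 mm wide; open, the fingers measure 117 mm over their backs; the gripper's body (75 mm by 190 mm) begins 51 mm behind the grasp point.
Start: joints at [0.808, 18.392, -4.016, 83.108, 1.295, 78.541, -3.26], TCP at [0.65, -0, 0.223] pointing down, gripper open.
Joint ranges: [-163.93, 163.93], [-17.29, 119.83], [-79.2, 71.16], [3.27, 140.29], [-89.18, 269.18], [5.43, 117.66], [-154.24, 154.24]. Speed limits (degrees/s): [147.25, 147.25, 180, 180, 180, 180, 180].

## Interface

Orientations are given as [roll, pitch, yaw] about the fixed x, y, z axes, in that order (R = Rz(yaw) Ry(pitch) Rx(roll)).
In Python, from cell import monitor, imaging, ticket, spot_in, pinpoint gives the robot as it stands.
- The arm moves only by the tool servo_tool, never from a script. Its argument "targets" is a list of rows, each a list of 5 numbers: the opening in per cent of the stroke, from 0 (shut) to 100 (fully open), then the shift along the tool's x, y, z in m, then the turn about the tool's z in rad. In form: [[grip, dx, dy, dz, turn], ...]. A call has 1 to 5 rows; each row is the pose to reach, as a shift and turn from the pose commanded when the call began, along the tool's axes at that moment; what a row does not reach only later rows make up. A row lasts 1/8 s, in which the tool goes at most 62.5 mm and 10.7 degrees, less where a joint would pass 70% of its speed; a pose out of reach is approached as far as the arm can. A call with a gripper value outside its range is refused whole. The fingers move at their own pace and stop on an object; "grip_force" is the grip in N (left out, the last holds). Time passes only in rows, so rows that repeat a pose let the fingers close. It gives the time, the measured TCP pose, the force and the opening at its end, in the units of the state.
- monitor.get_obs(): the state, without advancing time (a new reading comes with each control period).
- imaging.read_camera(name): name is "scene" or "side" or "wrist"; returns a dict with "frame" (480x640x3 uint8, blue, green, red), "depth" (480x640 float32, m along the optical axis (not along the pixel's ray), 0 where there is no reading), "K" (3x3 intrinsics, pixels), "world_from_camera" (4x4, takes a point from camera to world coordinates). Camera axes: x right, y down, z forward; pixel columns grow to the right and rows downward; lengths in m; the calibration is good to about 2 mm. A picture is of the moment at which its call begins.
- ticket.sign_off(): hands the job in, once; it reports no verdict.
Trained networks look in the newest picture that a camera, given by its name, has taken for a name from the list of things; names that differ only in an ending like _2 or _b are one class to them, and where a whole thing is asked for, a point or a joint stands for the part that bears it (a point fixed in the world has none). Each returns a list of dicts, best first, with "confidence" (0 to 1); they miss things now and then, are a little off and sometimes report something else, mostly with a low value. They report only what shows in the picture. A call takes as long as a camera call.
- spot_in(camera, label): "at" ([column, row] in pixels, amid what is visible of it).
- pinpoint(camera, label): "at" ([column, row] in pixels: a listed point, or the origin of a listed thing).
The state is a dict: "time_s": time; "qpos": joint angles; "joint_velocities": joint speeds; "effort": joint torques, N m; "tool_pos": TCP position; "tool_rot": TCP orientation; "force": force on the tool from outside, world axes, zero at the start; "wrist_torque": the same for the moment, N m; "grip_width": finger opening in m.
Only numpy, scipy, OpenCV 4.12 (cv2) and the standard library are available. Lean on these libraries where they do the work, as an engineer would, in place of code of your own. Each camera call takes 0.05 s, during which the arm holds its last target.

## Task

Tighten the loose compression nut on the boot-rinse fitting: with the fingers turn it clockwise until it is just snug and no further, then use the wrench that fits it to turn it one flat (a sixth of a turn, 60 degrees) more, without forcing or jamming the wrench. Then take the wrench off and lay it down flat on the tread plate, clear of the fitting, without dropping it, and leave the other things where they lie.

Things in the scene. Friction and masses are not known exactly. Their poses are not given: they have to be found in the camera images.
- fitting: Fixed brass boot-rinse fitting on a 90 x 90 x 10 mm steel flange on the tread plate (plate top 8 mm above the work surface). Origin: centre of the flange's underside; z up along the nut's axis. Brass body 34 mm across up to z 48 mm. A 20 mm pipe at z 27 mm runs along +x to a block 45 mm high, 95 to 125 mm from the axis.
- collar_top (a point): Centre of the top of the fitting's round collar (54 mm across, 7 mm thick), 55 mm above the flange's underside. The nut stands on it, and a fitted wrench comes to rest on it. A 14 mm copper tube stub passes up through the nut to 50 mm above this point.
- nut_mid (a point): Middle of the brass hex nut, on its axis, 14 mm above the nut's underside. Nut: 40 mm across flats, 46 mm over corners, 28 mm tall, the top 6 mm tapering in by 2.5 mm all round. The point turns with the nut; its y axis is square to one pair of flats (flats face +-y and every 60 degrees on). The nut does not move up or down and tightens clockwise seen from above.
- nut (a joint): Free running of the nut on its thread, rad, growing as it is tightened (clockwise from above). It turns easily (about 0.1 N m) for between 0.6 and 1.2 rad, then comes up snug against the inner sleeve, where the torque rises steeply. The value at which it does so is not given: it must be felt. It falls again if the nut is backed off.
- give (a joint): Springy give of the seal under the nut, rad: torque on the nut divided by 10 N m per rad, back to 0 when let go. Finger-tight means 0.3 to 0.6 N m held on the nut for a moment (give 0.03 to 0.06). The give adds at most about 0.1 rad to the nut's turn under load.
- sleeve (a joint): How far the nut has been pulled up past snug, rad, 0 at the start. Grows when the nut is turned clockwise once snug, which takes about 1 N m; it does not spring back. One flat is 1.047 rad. Above 1.3 the sleeve is crushed.
- wrench: The open-ended wrench that fits, steel, loose, 0.24 to 0.38 kg, lying flat. Origin: centre of the jaw opening on the underside, where the nut's axis comes; +x points out of the open mouth, z up. Jaw 42.4 mm wide between flat prongs (x -32 to 28 mm, 13 mm wide each, head 68 mm over all), throat at x -29.5 mm, 12 mm thick. Goes on from above in any of six directions with about 5 degrees of play either way.
- wrench_grip (a point): Point inside the wrench's rubber grip, on its centre line, 95 mm from the jaw centre along the wrench's -x and 13 mm above its underside; axes as the wrench's. The grip is a straight bar 20 mm wide (y), 26 mm tall (underside to top), from 60 to 180 mm behind the jaw centre; a 26 mm wide neck joins it to the head. The wrench binds on the nut while twisted against it and lifts off freely only when eased back square to the flats.
- small_wrench: Bystander: a smaller wrench of the same shape, jaw opening 28 mm, 150 mm from jaw centre to handle end; it does not fit the nut. Origin as for the wrench.
- clog: Bystander: green rubber clog, 250 x 88 x 90 mm. Origin under its middle.
- trowel: Bystander: plastic hand trowel, 290 mm long, 28 mm high. Origin on the underside where blade and handle meet; blade to +x.
- flashlight: Bystander: aluminium flashlight, 165 mm long, 40 mm across the head, lying. Origin under its middle; head to +x.
- bail: Bystander: galvanized bucket handle, a 240 mm wide half-round wire with a wooden grip, lying flat, 18 mm high. Origin at the centre of the half circle; grip to +y.
- brush: Bystander: boot brush 150 x 50 x 45 mm. Origin under its middle.
- olive: Bystander: spare brass ring, 32 mm across, 12 mm high, lying flat. Origin under its middle.

How it is judged:
By the outcome, as a careful person would: the job done as asked, in the order asked, and still so for the second after the job is handed in, with the robot touching nothing.
It also fails if it takes over 72 s, if anything falls off the work surface, if the arm or the gripper's body presses on something with over 40 N, if the wrist force passes 120 N, or if a joint passes its speed limit or range.

## Working session

There is one attempt and no reset: what is moved stays moved. The work goes in short steps, Python scripts to look and compute and a tool call to move; the robot and the scene stay as the last step left them, time stands still between calls to the robot, and variables do not carry over. Pictures are saved under pics/ and viewed, and the job is handed in when it is done.

Besides the shell and the picture viewer there is one more tool, called after "Call:" as a command line: name --pt "numbers of a row" for each row, then --argument value for the rest. servo_tool: Moves the arm, as the interface text tells. Its arguments: {"type":"object","properties":{"targets":{"type":"array","items":{"type":"array","items":{"type":"number"}}},"grip_force":{"type":"number"}},"required":["targets"]}

```bash
mkdir -p pics; ls; cat > h.py <<'E'
import numpy as np, cv2
from cell import monitor, imaging, ticket, spot_in, pinpoint
def cam(n): return imaging.read_camera(n)
def pt(c,uv,z=None):
    K=c["K"];T=c["world_from_camera"];u,v=uv
    ray=np.linalg.inv(K)@[u,v,1]
    if z is None:
        d=np.median([x for x in c["depth"][int(v)-1:int(v)+2,int(u)-1:int(u)+2].ravel() if x>0] or [0]); p=ray*d
        return (T@np.r_[p,1])[:3]
    o=T[:3,3];r=T[:3,:3]@ray
    return o+r*(z-o[2])/r[2]
def proj(c,P):
    T=np.linalg.inv(c["world_from_camera"]);p=(T@np.r_[P,1])[:3];q=c["K"]@p;return q[:2]/q[2]
E
python3 - <<'E'
from h import *
np.set_printoptions(precision=4,suppress=True)
for n in ["scene","side","wrist"]:
    c=cam(n);cv2.imwrite(f"pics/{n}0.png",c["frame"])
    print(n,c["K"][0,0],c["world_from_camera"])
    for l in ["collar_top","nut_mid","wrench","wrench_grip","small_wrench","fitting"]:
        r=pinpoint(n,l)
        for q in r[:2]: print(n,l,q, pt(c,q["at"]))
print(monitor.get_obs())
E
```

```text
pics
scene 587.0946526988815 [[ 0.655   0.6116 -0.4438  1.243 ]
 [ 0.7556 -0.524   0.393  -0.6043]
 [ 0.0078 -0.5927 -0.8054  1.3087]
 [ 0.      0.      0.      1.    ]]
scene collar_top {'at': [343.6, 250.5], 'confidence': 0.72} [0.6319 0.0205 0.0874]
scene nut_mid {'at': [346.5, 245.0], 'confidence': 0.76} [0.6278 0.0338 0.0952]
scene wrench {'at': [390.9, 196.8], 'confidence': 0.93} [0.5375 0.2983 0.004 ]
scene wrench_grip {'at': [362.3, 178.2], 'confidence': 0.57} [0.689  0.0016 0.42  ]
scene fitting {'at': [310.6, 351.1], 'confidence': 0.24} [ 0.7725 -0.2103  0.0388]
side 478.25665922529197 [[-0.9947 -0.0829  0.061   0.5084]
 [-0.1026  0.748  -0.6557  0.6724]
 [ 0.0088 -0.6585 -0.7525  0.8329]
 [ 0.      0.      0.      1.    ]]
side collar_top {'at': [291.1, 255.4], 'confidence': 0.95} [0.6226 0.0504 0.0899]
side collar_top {'at': [351.9, 271.4], 'confidence': 0.66} [0.4958 0.0113 0.006 ]
side nut_mid {'at': [292.4, 255.1], 'confidence': 0.65} [0.62   0.0497 0.0903]
side nut_mid {'at': [369.5, 376.0], 'confidence': 0.41} [0.4509 0.2702 0.0337]
side wrench {'at': [321.5, 388.8],
[... 924 characters left out ...]
} [ 0.5888 -0.2706  0.021 ]
wrist fitting {'at': [283.0, 163.7], 'confidence': 0.94} [0.6224 0.0484 0.0919]
wrist fitting {'at': [266.2, 440.3], 'confidence': 0.19} [0.6386 0.0256 0.3255]
{'time_s': 1.05, 'qpos': array([ 0.8079, 18.3917, -4.0166, 83.1078,  1.2937, 78.5395, -3.2582]), 'joint_velocities': array([-0.0519,  0.0313,  0.0499, -0.0163,  0.0434,  0.0596, -0.0748]), 'effort': array([  0.0002, -49.1114,  -0.4029, -31.2777,  -0.0635,   0.0338,
        -0.    ]), 'tool_pos': array([ 0.65  , -0.    ,  0.2226]), 'tool_rot': array([179.994 ,   0.0013,  90.0029]), 'force': array([-1.134 ,  0.565 , -0.3811]), 'wrist_torque': array([0.0758, 0.0216, 0.0232]), 'grip_width': 0.08710772906914103}
```

View pics/scene0.png

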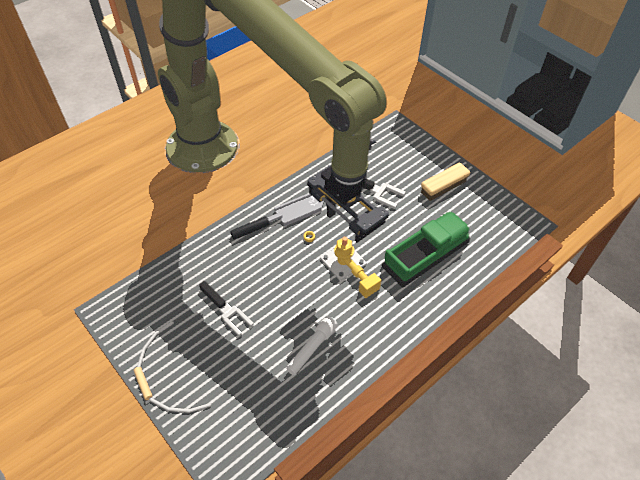

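View pics/side0.png

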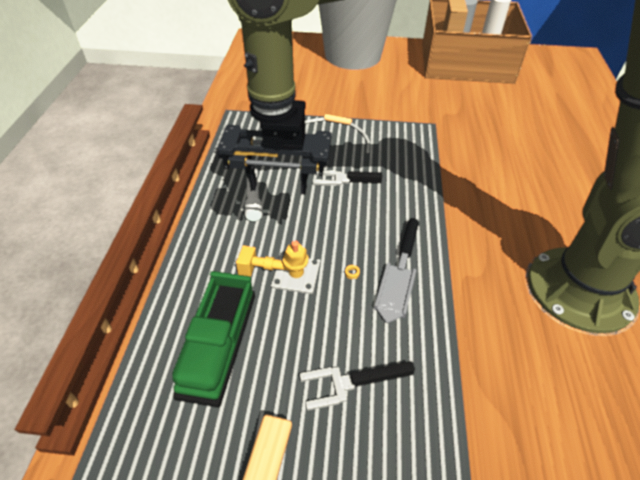

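View pics/wrist0.png

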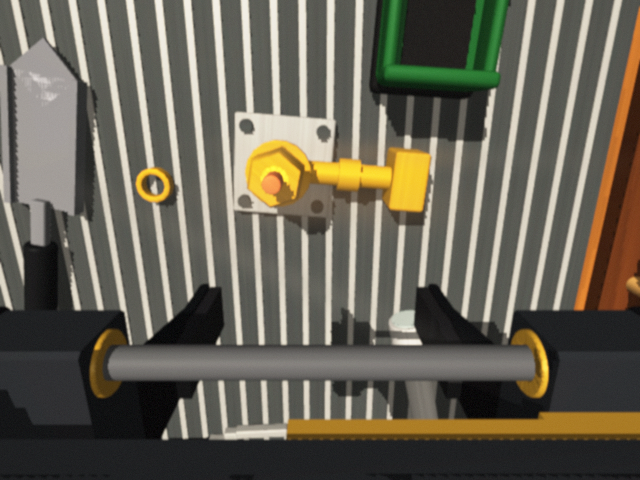

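The scene shows the fitting wrench (left, head near side px (340,385)), the small wrench at the opposite side, and the nut at wrist px (277,175). Next I'll measure the nut's axis and angle from depth.

```bash
cat >> h.py <<'E'
def cloud(c):
    K=c["K"];T=c["world_from_camera"];d=c["depth"]
    v,u=np.mgrid[0:480,0:640]
    p=np.stack([(u-K[0,2])/K[0,0]*d,(v-K[1,2])/K[1,1]*d,d],-1)
    W=p@T[:3,:3].T+T[:3,3]; W[d==0]=np.nan
    return W
def circ(P):
    A=np.c_[2*P,np.ones(len(P))];s=np.linalg.lstsq(A,(P**2).sum(1),rcond=None)[0]
    return s[:2],np.sqrt(s[2]+s[:2]@s[:2])
E
python3 - <<'E'
from h import *
np.set_printoptions(precision=4,suppress=True)
c=cam("wrist");W=cloud(c)
m=(np.hypot(W[...,0]-.62,W[...,1]-.043)<.04)&(W[...,2]>.02)
P=W[m]
print(np.histogram(P[:,2],bins=np.arange(.02,.124,.004)))
for a,b in [(.108,.12),(.088,.094),(.060,.067)]:
    Q=P[(P[:,2]>a)&(P[:,2]<b)]
    if len(Q): print(a,len(Q),Q.mean(0),np.nanmin(Q,0),np.nanmax(Q,0))
Q=P[(P[:,2]>.088)&(P[:,2]<.094)]
h=cv2.convexHull((Q[:,:2]*1e5).astype(np.int32))[:,0]/1e5
print(cv2.minAreaRect((Q[:,:2]*1e4).astype(np.float32)), cv2.minEnclosingCircle((h*1e4).astype(np.float32)))
x,y=250,150
im=cv2.resize(c["frame"][110:250,190:370],None,fx=4.4,fy=4.2,interpolation=cv2.INTER_CUBIC)
im=cv2.resize(c["frame"][110:250,190:350],(640,560),interpolation=cv2.INTER_CUBIC)
cv2.imwrite("pics/nut1.png",im)
E
```

```text
(array([ 187,   31,    0,    4,   49,  165,  251,    0,    0,   19,  587,
        323,   25,   29,   32,   30,  211, 1277,  565,   17,   22,   19,
         35,  288,    0]), array([0.02 , 0.024, 0.028, 0.032, 0.036, 0.04 , 0.044, 0.048, 0.052,
       0.056, 0.06 , 0.064, 0.068, 0.072, 0.076, 0.08 , 0.084, 0.088,
       0.092, 0.096, 0.1  , 0.104, 0.108, 0.112, 0.116, 0.12 ]))
0.108 323 [0.6157 0.0369 0.1133] [0.6085 0.0299 0.1082] [0.6222 0.0433 0.1153]
0.088 1830 [0.6162 0.0378 0.0914] [0.5944 0.0151 0.088 ] [0.6361 0.0572 0.0939]
0.06 907 [0.6208 0.0451 0.0637] [0.5889 0.0098 0.0601] [0.6422 0.0632 0.0669]
((6154.1748046875, 365.4801940917969), (385.8810729980469, 427.96441650390625), 48.268253326416016) ((6152.966796875, 365.1325378417969), 219.45159912109375)
```

View pics/nut1.png

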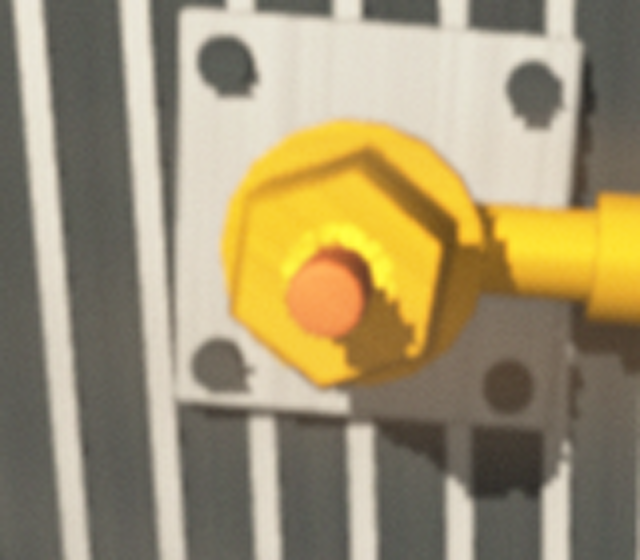

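The close crop shows the nut's top hexagon, with corners near (365,152), (445,240), (425,355), (322,385), (235,300) and (247,192), and the stub at (327,293). I'll fit the hexagon to these.

```bash
python3 - <<'E'
from h import *
np.set_printoptions(precision=4,suppress=True)
c=cam("wrist")
px=np.array([(365,152),(445,240),(425,355),(322,385),(235,300),(247,192)])/4+[190,110]
P=np.array([pt(c,p,.091)[:2] for p in px]);ctr=P.mean(0);d=P-ctr
print(ctr,np.hypot(*d.T),(np.degrees(np.arctan2(d[:,1],d[:,0]))%60))
print("stub",pt(c,np.array([327,293])/4+[190,110],.113))
# wrench cloud orientation
for n in ["scene","side"]:
    c=cam(n);W=cloud(c)
    m=(W[...,2]>.011)&(W[...,2]<.05)&(W[...,0]>.33)&(W[...,0]<.6)&(W[...,1]>.2)&(W[...,1]<.37)
    Q=W[m];G=Q[Q[:,2]>.028]
    print(n,len(Q),len(G),Q.min(0),Q.max(0))
    print("all",cv2.minAreaRect((Q[:,:2]*1e3).astype(np.float32)))
    print("grip",G.mean(0),cv2.fitLine(G[:,:2].astype(np.float32),cv2.DIST_HUBER,0,.01,.01).ravel(),cv2.minAreaRect((G[:,:2]*1e3).astype(np.float32)))
E
```

```text
[0.6161 0.0378] [0.0224 0.0204 0.022  0.0218 0.0204 0.022 ] [16.4076 16.8076 14.7349 19.1494 14.8325 18.4208]
stub [0.6162 0.0377 0.113 ]
scene 690 64 [0.3304 0.201  0.011 ] [0.5992 0.3699 0.0471]
all ((464.66070556640625, 284.52178955078125), (270.44879150390625, 167.68038940429688), 0.6823490858078003)
grip [0.4883 0.2789 0.0354] [0.7575 0.6529 0.4746 0.2656] ((532.1390380859375, 310.6217041015625), (172.46212768554688, 29.880701065063477), 37.7504997253418)
side 1993 688 [0.3311 0.2051 0.011 ] [0.5931 0.368  0.0387]
all ((461.71185302734375, 285.63873291015625), (262.985595703125, 161.65928649902344), 0.8788845539093018)
grip [0.429  0.2596 0.0335] [0.9502 0.3117 0.429  0.2596] ((428.45050048828125, 257.95892333984375), (119.2685317993164, 21.204408645629883), 18.124177932739258)
```

Call:
servo_tool --pt "100 0.0377 -0.034 0.0 0.12" --pt "100 0.0377 -0.034 0.05 0.232" --pt "100 0.0377 -0.034 0.09 0.232" --pt "100 0.0377 -0.034 0.09 0.232" --pt "100 0.0377 -0.034 0.09 0.232"

```text
time_s: 1.88
tool_pos: [0.6171, 0.0377, 0.1343]
tool_rot: [179.9, -0.0, 76.7]
force: [0.1, -0.2, -0.1]
grip_width: 0.0871
```

```bash
python3 - <<'E'
from h import *
np.set_printoptions(precision=4,suppress=True)
c=cam("wrist");cv2.imwrite("pics/w2.png",c["frame"])
c=cam("side");cv2.imwrite("pics/s2.png",cv2.resize(c["frame"][180:330,190:390],(800,600),interpolation=cv2.INTER_CUBIC))
print(monitor.get_obs())
E
```

```text
{'time_s': 1.975, 'qpos': array([ -2.7966,  17.639 ,  -3.8079,  94.2964,   1.2507,  67.8715,
       -20.1981]), 'joint_velocities': array([ 0.0594, -0.0655, -0.013 ,  0.344 , -0.0118, -0.1799,  0.0045]), 'effort': array([ -0.0333, -46.062 ,  -0.3631, -29.149 ,  -0.0673,   0.0211,
         0.001 ]), 'tool_pos': array([0.6177, 0.0377, 0.1351]), 'tool_rot': array([179.7776,  -0.0739,  76.6945]), 'force': array([0.9031, 0.0907, 0.0196]), 'wrist_torque': array([0.0034, 0.0469, 0.0028]), 'grip_width': 0.08671547734767307}
```

View pics/w2.png

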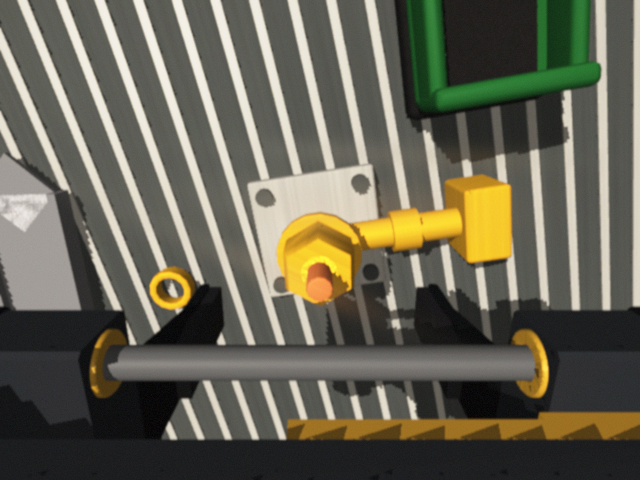

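View pics/s2.png

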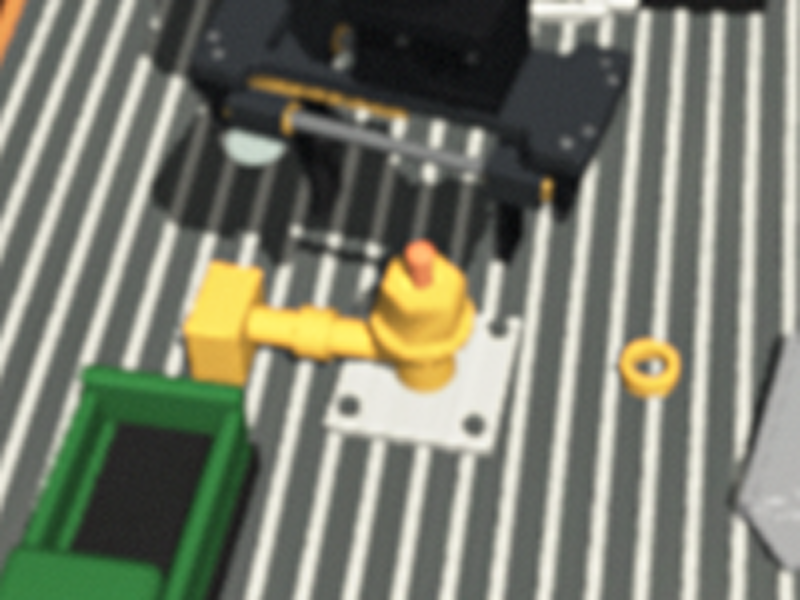

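Side view: the gripper is just behind and above the nut. Wrist view: the nut sits centred between the fingers at about column 319, with its flats facing them. Descending.

Call:
servo_tool --pt "100 0 0 0.035 0" --pt "100 0 0 0.06 0" --pt "100 0 0 0.067 0" --pt "100 0 0 0.067 0"

```text
time_s: 2.48
tool_pos: [0.6168, 0.0377, 0.0667]
tool_rot: [179.9, -0.0, 76.7]
force: [0.2, 0.3, 0.5]
grip_width: 0.0871
```

Call:
servo_tool --grip_force 20 --pt "35 0 0 0 0" --pt "35 0 0 0 0" --pt "35 0 0 0 0" --pt "35 0 0 0 0" --pt "35 0 0 0 0"

```text
time_s: 3.1
tool_pos: [0.616, 0.0377, 0.0656]
tool_rot: [180.0, 0.0, 76.7]
force: [0.2, -0.3, 0.2]
grip_width: 0.0452
```

```bash
python3 - <<'E'
from h import *
np.set_printoptions(precision=4,suppress=True)
c=cam("wrist");cv2.imwrite("pics/w3.png",c["frame"])
print(monitor.get_obs())
E
```

```text
{'time_s': 3.15, 'qpos': array([ -2.8479,  21.3178,  -3.7731,  97.9651,   1.6183,  60.6472,
       -20.4379]), 'joint_velocities': array([ 0.2633, -0.0394,  0.5629, -1.1767,  1.3712, -3.7275,  0.2336]), 'effort': array([ -1.148 , -48.113 ,  -1.8057, -24.2926,  -1.1034,   2.5746,
        -0.0553]), 'tool_pos': array([0.6169, 0.0374, 0.0658]), 'tool_rot': array([179.872 ,  -0.0035,  76.7161]), 'force': array([ 7.9174, -0.4655, -2.2597]), 'wrist_torque': array([-0.4255, -1.5908,  0.0746]), 'grip_width': 0.04086291652869995}
```

View pics/w3.png

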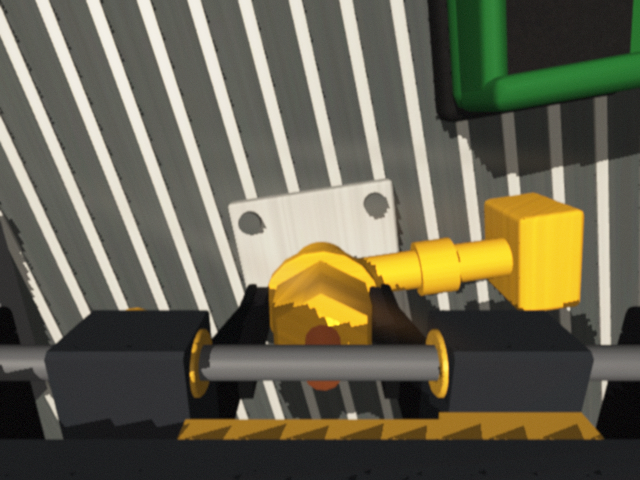

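The fingers are on the flats at columns 270 and 372. I'll firm up the grip and take a force baseline.

Call:
servo_tool --grip_force 35 --pt "30 0 0 0 0" --pt "30 0 0 0 0" --pt "30 0 0 0 0"

```text
time_s: 3.52
tool_pos: [0.6173, 0.0373, 0.0658]
tool_rot: [179.8, -0.0, 76.7]
force: [6.1, -1.3, -2.1]
grip_width: 0.0402
```

```bash
cat > o.py <<'E'
from h import *
np.set_printoptions(precision=3,suppress=True)
o=monitor.get_obs()
for k in ["time_s","tool_pos","tool_rot","force","wrist_torque","grip_width","qpos","effort"]: print(k,o[k])
E
python3 o.py
```

```text
time_s 3.525
tool_pos [0.617 0.037 0.066]
tool_rot [179.845  -0.017  76.696]
force [ 6.051 -1.339 -2.061]
wrist_torque [-0.182 -1.058  0.053]
grip_width 0.0402422410620337
qpos [ -2.843  21.334  -3.758  97.94    1.609  60.626 -20.434]
effort [ -0.72  -49.299  -1.246 -26.     -0.565   1.779  -0.079]
```

Call:
servo_tool --pt "30 0 0.0014 0 0" --pt "30 0 0.0014 0 0.04" --pt "30 0 0.0014 0 0.1" --pt "30 0 0.0014 0 0.18" --pt "30 0 0.0014 0 0.25"

```text
time_s: 4.15
tool_pos: [0.6177, 0.0372, 0.0658]
tool_rot: [180.0, -0.0, 62.2]
force: [3.5, -0.8, -1.6]
grip_width: 0.0399
```

```bash
python3 o.py
```

```text
time_s 4.15
tool_pos [0.618 0.037 0.066]
tool_rot [179.965  -0.003  62.249]
force [ 3.533 -0.828 -1.589]
wrist_torque [-0.137 -0.598  0.053]
grip_width 0.03985296856264186
qpos [ -4.731  21.388  -1.436  97.848   0.62   60.741 -34.122]
effort [ -0.216 -48.621  -0.843 -26.474  -0.441   1.058   0.417]
```

Call:
servo_tool --pt "30 0.0003 0.0006 0 0.06" --pt "30 0.0003 0.0006 0 0.12" --pt "30 0.0003 0.0006 0 0.18" --pt "30 0.0003 0.0006 0 0.24" --pt "30 0.0003 0.0006 0 0.26"

```text
time_s: 4.78
tool_pos: [0.6181, 0.037, 0.0658]
tool_rot: [180.0, 0.0, 47.5]
force: [2.2, -2.0, -0.3]
grip_width: 0.04
```

```bash
python3 o.py;  python3 - <<'E'
from h import *
c=cam("wrist");cv2.imwrite("pics/w4.png",c["frame"])
E
```

```text
time_s 4.775
tool_pos [0.618 0.037 0.066]
tool_rot [179.982   0.022  47.458]
force [ 2.173 -2.042 -0.281]
wrist_torque [-0.299 -0.462  0.121]
grip_width 0.0400020007824179
qpos [ -6.689  21.408   0.96   97.836  -0.37   60.764 -48.156]
effort [ -0.845 -48.101  -0.464 -26.689  -0.585   0.619  -0.077]
```

View pics/w4.png

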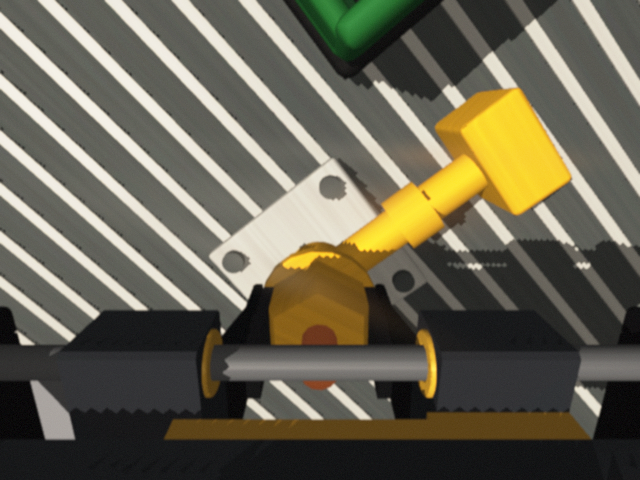

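The nut followed the gripper: the hexagon is still square to the fingers after 29°. From here I'll feel for snug in small steps.

Call:
servo_tool --pt "30 0.0002 0.0002 0 0.03" --pt "30 0.0002 0.0002 0 0.06" --pt "30 0.0002 0.0002 0 0.06"

```text
time_s: 5.2
tool_pos: [0.6182, 0.0369, 0.0657]
tool_rot: [180.0, 0.0, 44.0]
force: [1.2, -2.2, 2.1]
grip_width: 0.0396
```

```bash
cat > t.py <<'E'
from h import *
o=monitor.get_obs();print(o["tool_rot"][2].round(2),o["wrist_torque"].round(3),o["force"].round(1),o["effort"][6].round(3),o["grip_width"].round(4))
E
python3 t.py
```

```text
Traceback (most recent call last):
  File "t.py", line 2, in <module>
    o=monitor.get_obs();print(o["tool_rot"][2].round(2),o["wrist_torque"].round(3),o["force"].round(1),o["effort"][6].round(3),o["grip_width"].round(4))
                                                                                                                               ^^^^^^^^^^^^^^^^^^^^^
AttributeError: 'float' object has no attribute 'round'
```

Call:
servo_tool --pt "30 0 0 0 0.015" --pt "30 0 0 0 0.03"

```text
time_s: 5.45
tool_pos: [0.6182, 0.0369, 0.0657]
tool_rot: [180.0, 0.0, 42.3]
force: [0.1, -3.7, 3.5]
grip_width: 0.0399
```

```bash
python3 t.py
```

```text
Traceback (most recent call last):
  File "t.py", line 2, in <module>
    o=monitor.get_obs();print(o["tool_rot"][2].round(2),o["wrist_torque"].round(3),o["force"].round(1),o["effort"][6].round(3),o["grip_width"].round(4))
                                                                                                                               ^^^^^^^^^^^^^^^^^^^^^
AttributeError: 'float' object has no attribute 'round'
```

Call:
servo_tool --pt "30 0 0 0 0.015" --pt "30 0 0 0 0.025"

```text
time_s: 5.7
tool_pos: [0.6182, 0.0369, 0.0656]
tool_rot: [180.0, 0.0, 40.8]
force: [-1.5, -3.5, 2.9]
grip_width: 0.0401
```

```bash
python3 t.py
```

```text
Traceback (most recent call last):
  File "t.py", line 2, in <module>
    o=monitor.get_obs();print(o["tool_rot"][2].round(2),o["wrist_torque"].round(3),o["force"].round(1),o["effort"][6].round(3),o["grip_width"].round(4))
                                                                                                                               ^^^^^^^^^^^^^^^^^^^^^
AttributeError: 'float' object has no attribute 'round'
```

My print helper crashed, so those steps went unmeasured. I'll fix it and read the torque before moving any further.

```bash
cat > t.py <<'E'
from h import *
o=monitor.get_obs();print(round(o["tool_rot"][2],2),o["wrist_torque"].round(3),o["force"].round(1),o["effort"].round(2)[6],round(o["grip_width"],4))
E
python3 t.py
```

```text
40.84 [-0.761  0.321  0.076] [-1.5 -3.5  2.9] -0.04 0.0401
```

Torque is still 0.08 N m after 36°, so the nut is running free.

Call:
servo_tool --pt "30 0 0 0 0.015" --pt "30 0 0 0 0.025"

```text
time_s: 5.95
tool_pos: [0.6183, 0.0369, 0.0656]
tool_rot: [180.0, 0.0, 39.4]
force: [-0.3, -4.6, 3.8]
grip_width: 0.04
```

```bash
python3 t.py
```

```text
39.41 [-0.911  0.339  0.072] [-0.3 -4.6  3.8] -0.04 0.04
```

Call:
servo_tool --pt "30 -0.0004 0.0005 0 0.015" --pt "30 -0.0004 0.0005 0 0.03"

```text
time_s: 6.2
tool_pos: [0.6183, 0.0368, 0.0656]
tool_rot: [-180.0, -0.0, 37.7]
force: [-1.6, -4.0, 5.4]
grip_width: 0.0398
```

```bash
python3 t.py
```

```text
37.69 [-0.733  0.368  0.147] [-1.6 -4.   5.4] 0.02 0.0398
```

Call:
servo_tool --pt "30 0 0 0 0.015" --pt "30 0 0 0 0.025"

```text
time_s: 6.45
tool_pos: [0.6183, 0.0368, 0.0656]
tool_rot: [-180.0, -0.0, 36.3]
force: [-0.4, -3.3, 4.7]
grip_width: 0.0394
```

```bash
python3 t.py
```

```text
36.28 [-0.731  0.398  0.095] [-0.4 -3.3  4.7] -0.04 0.0394
```

Call:
servo_tool --pt "30 0 0 0 0.015" --pt "30 0 0 0 0.03"

```text
time_s: 6.7
tool_pos: [0.6184, 0.0368, 0.0656]
tool_rot: [180.0, -0.0, 34.6]
force: [-2.1, -4.1, 5.3]
grip_width: 0.0399
```

```bash
python3 t.py
```

```text
34.56 [-0.683  0.434  0.041] [-2.1 -4.1  5.3] 0.01 0.0399
```

Call:
servo_tool --pt "30 0 0 0 0.015" --pt "30 0 0 0 0.03"

```text
time_s: 6.95
tool_pos: [0.6184, 0.0368, 0.0656]
tool_rot: [180.0, -0.0, 32.8]
force: [-1.3, -4.5, 5.1]
grip_width: 0.0402
```

```bash
python3 t.py
```

```text
32.83 [-0.708  0.427  0.054] [-1.3 -4.5  5.1] 0.01 0.0402
```

Call:
servo_tool --pt "30 0 0 0 0.015" --pt "30 0 0 0 0.03"

```text
time_s: 7.2
tool_pos: [0.6184, 0.0367, 0.0656]
tool_rot: [180.0, -0.0, 31.1]
force: [-1.9, -3.1, 5.2]
grip_width: 0.0396
```

```bash
python3 t.py
```

```text
31.11 [-0.721  0.413  0.092] [-1.9 -3.1  5.2] 0.01 0.0396
```

Call:
servo_tool --pt "30 0 0 0 0.015" --pt "30 0 0 0 0.03"

```text
time_s: 7.45
tool_pos: [0.6184, 0.0367, 0.0656]
tool_rot: [180.0, -0.0, 29.4]
force: [-1.1, -3.0, 4.0]
grip_width: 0.0397
```

```bash
python3 t.py
```

```text
29.39 [-0.729  0.326  0.064] [-1.1 -3.   4. ] 0.01 0.0397
```

Call:
servo_tool --pt "30 0 0 0 0.015" --pt "30 0 0 0 0.03"

```text
time_s: 7.7
tool_pos: [0.6185, 0.0367, 0.0657]
tool_rot: [180.0, -0.0, 27.7]
force: [-1.0, -3.8, 5.2]
grip_width: 0.0401
```

```bash
python3 t.py
```

```text
27.67 [-0.714  0.352  0.128] [-1.  -3.8  5.2] 0.01 0.0401
```

Call:
servo_tool --pt "30 0 0 0 0.015" --pt "30 0 0 0 0.03"

```text
time_s: 7.95
tool_pos: [0.6185, 0.0366, 0.0656]
tool_rot: [180.0, -0.0, 26.0]
force: [-0.9, -3.4, 4.4]
grip_width: 0.0399
```

```bash
python3 t.py
```

```text
25.97 [-0.797  0.297  0.293] [-0.9 -3.4  4.4] -0.17 0.0399
```

Call:
servo_tool --pt "30 0 0 0 0.012" --pt "30 0 0 0 0.012"

```text
time_s: 8.2
tool_pos: [0.6185, 0.0366, 0.0657]
tool_rot: [180.0, -0.0, 25.3]
force: [-0.9, -3.8, 5.7]
grip_width: 0.04
```

```bash
python3 t.py
```

```text
25.33 [-0.824  0.29   0.388] [-0.9 -3.8  5.7] -0.4 0.04
```

Call:
servo_tool --pt "30 0 0 0 0.006" --pt "30 0 0 0 0.006" --pt "30 0 0 0 0.006" --pt "30 0 0 0 0.006"

```text
time_s: 8.7
tool_pos: [0.6185, 0.0366, 0.0656]
tool_rot: [180.0, -0.0, 25.0]
force: [-0.3, -4.6, 4.4]
grip_width: 0.0401
```

```bash
python3 t.py
```

```text
24.99 [-0.751  0.279  0.412] [-0.3 -4.6  4.4] -0.41 0.0401
```

Call:
servo_tool --pt "30 0 0 0 0.007" --pt "30 0 0 0 0.007" --pt "30 0 0 0 0.007" --pt "30 0 0 0 0.007"

```text
time_s: 9.2
tool_pos: [0.6185, 0.0366, 0.0657]
tool_rot: [180.0, -0.0, 24.6]
force: [-0.4, -4.1, 4.6]
grip_width: 0.0405
```

```bash
python3 t.py
```

```text
24.59 [-0.803  0.285  0.518] [-0.4 -4.1  4.6] -0.46 0.0405
```

It's finger-tight: about 0.5 N m held for half a second. I'll ease off the elastic wind-up and release.

Call:
servo_tool --pt "30 0 0 0 -0.02" --pt "30 0 0 0 -0.038" --pt "30 0 0 0 -0.038"

```text
time_s: 9.57
tool_pos: [0.6185, 0.0366, 0.0657]
tool_rot: [180.0, -0.0, 26.7]
force: [-0.8, -3.5, 4.7]
grip_width: 0.04
```

```bash
python3 t.py
```

```text
26.72 [-0.77   0.331  0.127] [-0.8 -3.5  4.7] -0.11 0.04
```

Call:
servo_tool --pt "100 0 0 0 0" --pt "100 0 0 0 0" --pt "100 0 0 0 0" --pt "100 0 0 -0.04 0" --pt "100 0 0 -0.09 0"

```text
time_s: 10.2
tool_pos: [0.6171, 0.0373, 0.1549]
tool_rot: [-179.9, 0.2, 26.8]
force: [0.6, 0.9, 0.1]
grip_width: 0.0815
```

Call:
servo_tool --pt "100 0 0 -0.05 0" --pt "100 0 0 -0.07 0" --pt "100 0 0 -0.07 0"

```text
time_s: 10.58
tool_pos: [0.6194, 0.0373, 0.2274]
tool_rot: [180.0, -0.2, 26.8]
force: [0.1, -0.4, 0.1]
grip_width: 0.0868
```

```bash
python3 - <<'E'
from h import *
c=cam("wrist");cv2.imwrite("pics/w5.png",c["frame"])
print(pinpoint("wrist","collar_top")[:1],monitor.get_obs()["tool_pos"],monitor.get_obs()["tool_rot"])
E
```

```text
[{'at': [318.1, 222.0], 'confidence': 0.73}] [0.6177107  0.0369978  0.22421262] [-1.79954346e+02  8.73223186e-02  2.67657668e+01]
```

View pics/w5.png

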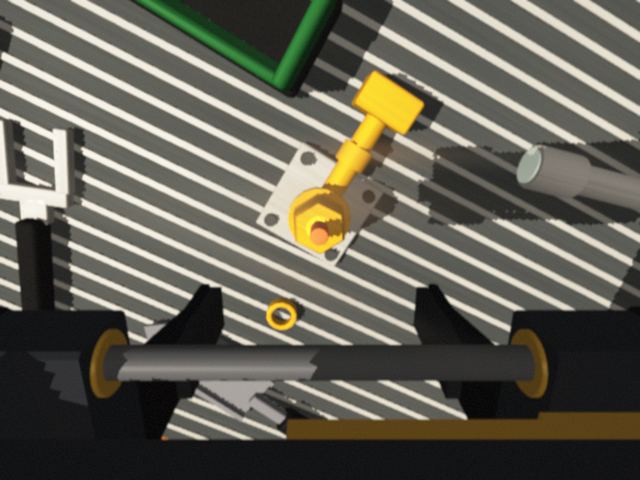

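Wrist view: the nut is at (320,215), square to the view. The fitting wrench is at far left (35,200) and the flashlight at right. Moving over the wrench.

Call:
servo_tool --pt "100 -0.008 -0.055 0 0.05" --pt "100 -0.016 -0.115 0 0.1" --pt "100 -0.025 -0.175 0 0.152" --pt "100 -0.033 -0.235 0 0.152" --pt "100 -0.0382 -0.278 0 0.152"

```text
time_s: 11.3
tool_pos: [0.456, 0.27, 0.2235]
tool_rot: [180.0, 0.2, 18.2]
force: [0.3, 0.1, 0.1]
grip_width: 0.0866
```

Call:
servo_tool --pt "100 0 0 0 0" --pt "100 0 0 0 0"

```text
time_s: 11.55
tool_pos: [0.4589, 0.2668, 0.224]
tool_rot: [179.9, 0.1, 18.0]
force: [0.1, -0.4, -0.6]
grip_width: 0.0874
```

```bash
python3 - <<'E'
from h import *
np.set_printoptions(precision=4,suppress=True)
c=cam("wrist");cv2.imwrite("pics/w6.png",c["frame"])
print(monitor.get_obs()["tool_pos"],monitor.get_obs()["tool_rot"])
for l in ["wrench","wrench_grip","small_wrench"]:
    for q in pinpoint("wrist",l)[:2]: print(l,q,pt(c,q["at"],.008 if l!="wrench_grip" else .034))
W=cloud(c);Q=W[(W[...,2]>.014)&(W[...,2]<.04)&(W[...,1]>.2)&(W[...,1]<.37)&(W[...,0]>.4)]
c2=cam("side");W=cloud(c2);Q2=W[(W[...,2]>.027)&(W[...,2]<.04)&(W[...,1]>.2)&(W[...,1]<.37)&(W[...,0]>.33)&(W[...,0]<.6)]
print(len(Q),cv2.minAreaRect((Q[:,:2]*1e3).astype(np.float32)),len(Q2),Q2.mean(0),cv2.minAreaRect((Q2[:,:2]*1e3).astype(np.float32)))
E
```

```text
[0.4594 0.2662 0.2243] [179.9326   0.1078  17.9321]
wrench_grip {'at': [320.4, 211.7], 'confidence': 0.74} [0.4543 0.2647 0.034 ]
5826 ((512.3846435546875, 280.4287109375), (233.7554931640625, 78.09417724609375), 29.68213653564453) 707 [0.4289 0.2598 0.0333] ((428.49755859375, 258.61785888671875), (118.65049743652344, 21.656646728515625), 18.83733367919922)
```

View pics/w6.png

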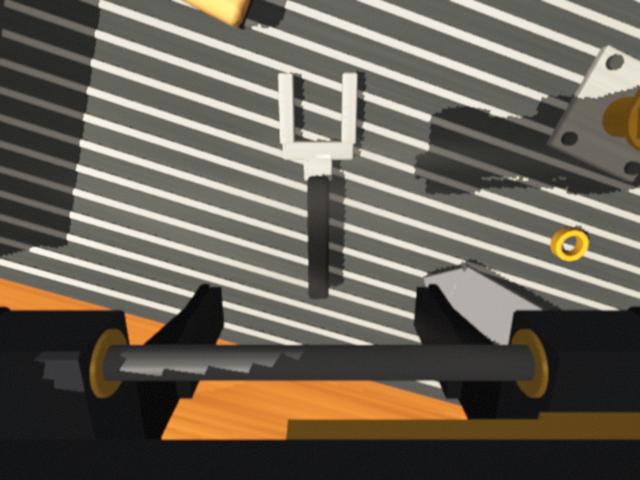

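Wrist view: the wrench lies straight up the image at column 318. Its grip spans rows 178–297 and its prong tips are at (286,73) and (350,73). Computing its pose.

```bash
python3 - <<'E'
from h import *
np.set_printoptions(precision=4,suppress=True)
c=cam("wrist")
a=pt(c,(318.5,178),.034);b=pt(c,(318,296),.034);t=(pt(c,(286,73),.02)+pt(c,(350,73),.02))/2
k=(pt(c,(291,145),.02)+pt(c,(347,145),.02))/2
for P,Q in [(a,b),(t,b),(t,k),(t,a)]:
    d=P-Q;print(np.linalg.norm(d[:2]),np.degrees(np.arctan2(d[1],d[0])))
print(a,b,t); o=monitor.get_obs()
d=(t-b)[:2];d/=np.linalg.norm(d);j=(a[:2]+d*.06+ b[:2]+d*.18+t[:2]-d*.028)/3;print("jaw",j,a[:2]+d*.06,b[:2]+d*.18,t[:2]-d*.028,"grasp",j-d*.088)
y=np.radians(o["tool_rot"][2]);X=np.array([np.cos(y),np.sin(y)]);Y=np.array([np.sin(y),-np.cos(y)])
e=j-d*.088-o["tool_pos"][:2];print(e@X,e@Y,o["tool_rot"],o["tool_pos"])
E
```

```text
0.11582865745484915 17.663845613290963
0.20377171295279833 17.89073294099253
0.06032680121997639 18.74298203877183
0.08794515975031604 18.18955672041876
[0.484  0.2759 0.034 ] [0.3736 0.2407 0.034 ] [0.5676 0.3033 0.02  ]
jaw [0.5423 0.295 ] [0.5411 0.2943] [0.5449 0.296 ] [0.5409 0.2947] grasp [0.4586 0.268 ]
-0.0006484536987499005 -0.0014393801019640421 [179.9863   0.0179  17.931 ] [0.4596 0.2668 0.2253]
```

Call:
servo_tool --pt "100 -0.0005 -0.0005 0.06 0" --pt "100 -0.0005 -0.0005 0.12 0" --pt "100 -0.0005 -0.0005 0.17 0" --pt "100 -0.0005 -0.0005 0.2 0" --pt "100 -0.0005 -0.0005 0.2 0"

```text
time_s: 12.48
tool_pos: [0.4568, 0.2665, 0.0232]
tool_rot: [179.9, 0.3, 18.0]
force: [0.3, 0.0, -0.4]
grip_width: 0.087
```

Call:
servo_tool --pt "100 0 0 0.006 0" --pt "100 0 0 0.012 0" --pt "100 0 0 0.012 0"

```text
time_s: 12.85
tool_pos: [0.4588, 0.2682, 0.014]
tool_rot: [-180.0, -0.0, 18.0]
force: [-0.5, -0.1, -0.6]
grip_width: 0.0875
```

```bash
python3 o.py|head -5;  python3 - <<'E'
from h import *
c=cam("wrist");cv2.imwrite("pics/w7.png",c["frame"])
E
```

```text
time_s 12.85
tool_pos [0.459 0.268 0.014]
tool_rot [-179.995   -0.044   18.039]
force [-0.537 -0.147 -0.578]
wrist_torque [0.    0.159 0.008]
```

View pics/w7.png

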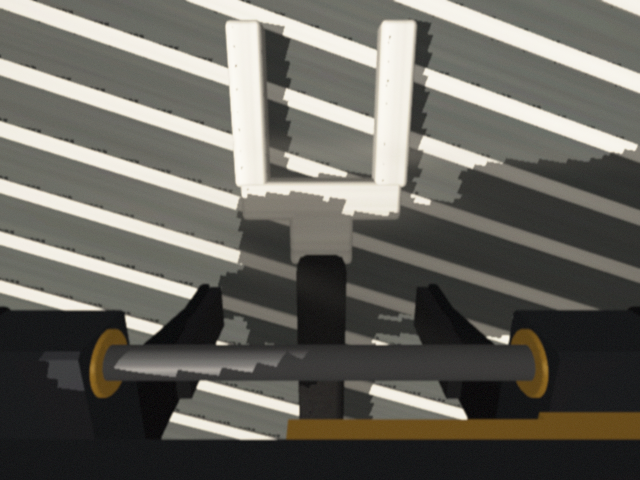

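The wrench is centred between the fingers, with its grip at columns 298–346. Closing.

Call:
servo_tool --grip_force 25 --pt "10 0 0 0.001 0" --pt "10 0 0 0.002 0" --pt "10 0 0 0.002 0" --pt "10 0 0 0.002 0" --pt "10 0 0 0.002 0"

```text
time_s: 13.52
tool_pos: [0.4585, 0.2681, 0.0116]
tool_rot: [180.0, -0.0, 18.0]
force: [0.9, 0.6, 0.8]
grip_width: 0.0452
```

Call:
servo_tool --grip_force 60 --pt "10 0 0 0 0" --pt "10 0 0 0 0" --pt "10 0 0 0 0" --pt "10 0 0 0 0" --pt "10 0 0 0 0"

```text
time_s: 14.15
tool_pos: [0.4586, 0.2679, 0.0116]
tool_rot: [180.0, 0.0, 18.0]
force: [-0.1, -1.2, 0.6]
grip_width: 0.0195
```

```bash
python3 o.py|head -6;  python3 - <<'E'
from h import *
c=cam("wrist");cv2.imwrite("pics/w8.png",c["frame"])
E
```

```text
time_s 14.15
tool_pos [0.459 0.268 0.012]
tool_rot [179.984   0.002  18.028]
force [-0.143 -1.22   0.554]
wrist_torque [-0.195  0.071 -0.05 ]
grip_width 0.01946333101990569
```

View pics/w8.png

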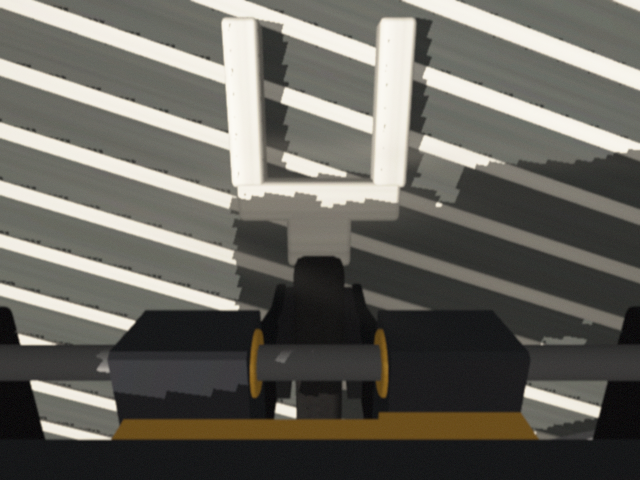

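Call:
servo_tool --pt "10 0 0 -0.02 0" --pt "10 0 0 -0.06 0" --pt "10 0 0 -0.11 0" --pt "10 0 0 -0.14 0" --pt "10 0 0 -0.14 0"

```text
time_s: 14.82
tool_pos: [0.4597, 0.2691, 0.1535]
tool_rot: [-179.9, -0.3, 18.0]
force: [0.2, -0.5, -3.1]
grip_width: 0.0195
```

```bash
python3 o.py|head -6;  python3 - <<'E'
from h import *
np.set_printoptions(precision=4,suppress=True)
c=cam("wrist");cv2.imwrite("pics/w9.png",c["frame"])
o=monitor.get_obs()
y=np.radians(o["tool_rot"][2]);X=np.array([np.cos(y),np.sin(y)]);Y=np.array([np.sin(y),-np.cos(y)])
W=cloud(c);D=W[...,:2]-o["tool_pos"][:2];tx=D@X;ty=D@Y;z=W[...,2]
m=(z>o["tool_pos"][2]-.03)&(tx>.03)&(abs(ty)<.06)&(tx<.15)&(z<o["tool_pos"][2]+.05)
for a in np.arange(.03,.13,.01):
    k=m&(tx>a)&(tx<a+.01)
    if k.sum()>5: print(round(a,3),k.sum(),ty[k].min(),ty[k].max(),np.median(z[k]-o["tool_pos"][2]))
print(tx[m].max())
E
```

```text
time_s 14.825
tool_pos [0.46  0.269 0.154]
tool_rot [-179.93    -0.269   18.049]
force [ 0.191 -0.475 -3.078]
wrist_torque [-0.01   0.1    0.031]
grip_width 0.019495221302861705
0.03 1482 -0.0147669995087191 0.011263304341176929 0.011495726261710484
0.04 3291 -0.03402968948132961 0.030353958710592516 0.01148600128119151
0.05 4150 -0.03587594423559188 0.0323007105356341 0.011379195120464702
0.06 1896 -0.036103388039948135 0.03254319296358186 0.011446681450772059
0.07 1996 -0.036065889704997335 0.03267228545454413 0.011460766129922181
0.08 2150 -0.03618613330726635 0.032526431472905515 0.011487259928424837
0.09 2281 -0.035946928139054694 0.03262622355824486 0.011563898592195754
0.1 2424 -0.03593347001033406 0.03262009776116384 0.011577802596893713
0.11 1254 -0.03592081994162117 0.03236617380753444 0.01150591928293511
0.11575803520782789
```

View pics/w9.png

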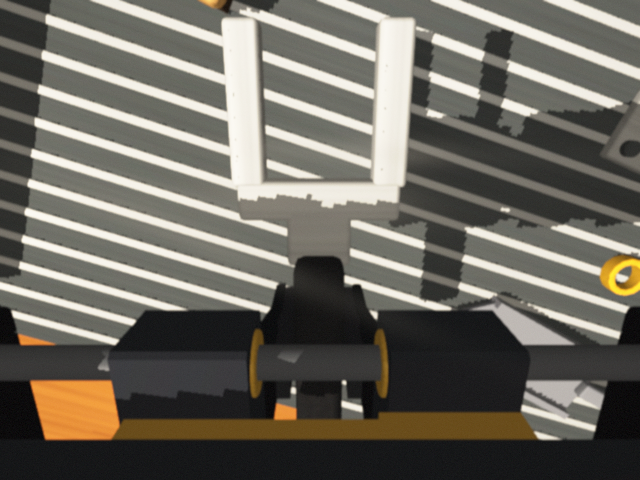

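The wrench is held firm and level: its head is at constant height, with prongs at rows 18–183 and columns 225–415. Carrying it to above the nut, clear of the stub.

Call:
servo_tool --pt "10 -0.001 0.03 0 -0.03" --pt "10 -0.002 0.08 0 -0.06" --pt "10 -0.003 0.13 0 -0.09" --pt "10 -0.0045 0.18 0 -0.12" --pt "10 -0.006 0.23 0 -0.15"

```text
time_s: 15.5
tool_pos: [0.5225, 0.0458, 0.1486]
tool_rot: [-179.9, 0.2, 26.7]
force: [0.7, 0.4, -2.4]
grip_width: 0.0195
```

Call:
servo_tool --pt "10 -0.0011 0.03 0 -0.005" --pt "10 -0.0011 0.0529 0 -0.005" --pt "10 -0.0011 0.0529 0 -0.005" --pt "10 -0.0011 0.0529 0 -0.005"

```text
time_s: 16.0
tool_pos: [0.5453, 0.0009, 0.1497]
tool_rot: [-179.9, 0.2, 27.0]
force: [-0.3, 1.7, -3.0]
grip_width: 0.0197
```

```bash
python3 o.py|head -6;  python3 - <<'E'
from h import *
c=cam("wrist");cv2.imwrite("pics/w10.png",c["frame"])
E
```

```text
time_s 16.0
tool_pos [0.545 0.001 0.15 ]
tool_rot [-179.888    0.163   26.977]
force [-0.252  1.736 -2.979]
wrist_torque [-0.001  0.041  0.028]
grip_width 0.019739335223773136
```

View pics/w10.png

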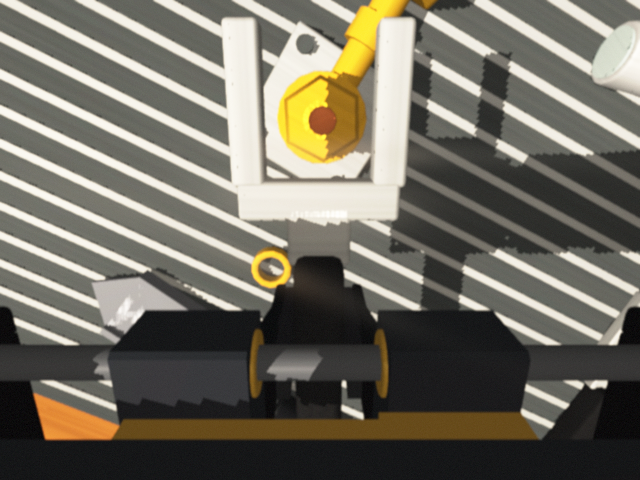

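The nut is between the prongs in plan, at (322,117). I'll correct a residual along the wrench axis of about 7 mm, then compare nut and jaw centre with the same camera.

Call:
servo_tool --pt "10 -0.004 0 0 0" --pt "10 -0.007 0 0.01 0" --pt "10 -0.007 0 0.018 0" --pt "10 -0.007 0 0.018 0" --pt "10 -0.007 0 0.018 0"

```text
time_s: 16.68
tool_pos: [0.5406, -0.0034, 0.1336]
tool_rot: [180.0, -0.0, 26.9]
force: [0.2, -1.0, -3.7]
grip_width: 0.0196
```

```bash
cat > j.py <<'E'
from h import *
import sys
np.set_printoptions(precision=4,suppress=True)
c=cam("wrist");cv2.imwrite("pics/"+sys.argv[1],c["frame"])
o=monitor.get_obs()
y=np.radians(o["tool_rot"][2]);X=np.array([np.cos(y),np.sin(y)]);Y=np.array([np.sin(y),-np.cos(y)])
W=cloud(c);D=W[...,:2]-o["tool_pos"][:2];tx=D@X;ty=D@Y;z=W[...,2]
zt=o["tool_pos"][2]
m=(z>zt-.006)&(tx>.065)&(abs(ty)<.05)&(tx<.13)&(z<zt+.025)&(abs(ty)>.015)
print("jaw ty",(ty[m&(ty<0)].min()+ty[m&(ty>0)].max())/2,"inner",ty[m&(ty<0)].max(),ty[m&(ty>0)].min(),"tip tx",tx[m].max(),"z",np.median(z[m]))
n=(abs(tx-.087)<.035)&(abs(ty)<.035)&(z>.087)&(z<.095)
P=np.c_[tx[n],ty[n]].astype(np.float32)
print("nut top",len(P),P.mean(0), (P.min(0)+P.max(0))/2,P.min(0),P.max(0))
n=(abs(tx-.087)<.035)&(abs(ty)<.035)&(z>.11)&(z<.117)
P=np.c_[tx[n],ty[n]]
if len(P): print("stub",len(P),P.mean(0),(P.min(0)+P.max(0))/2)
print(o["tool_pos"],o["tool_rot"],o["force"],o["wrist_torque"])
E
python3 j.py w11.png
```

```text
jaw ty -0.0015867120977536807 inner -0.022485181182559433 0.019330127809304543 tip tx 0.11467799110019919 z 0.1424769013616807
nut top 4691 [ 0.0849 -0.0018] [ 0.0846 -0.002 ] [ 0.0623 -0.022 ] [0.1069 0.0179]
stub 800 [ 0.0846 -0.0018] [ 0.0845 -0.002 ]
[ 0.5408 -0.0034  0.1338] [179.9872  -0.0262  26.921 ] [-0.3884 -0.9519 -2.4579] [ 0.0526  0.1438 -0.0222]
```

View pics/w11.png

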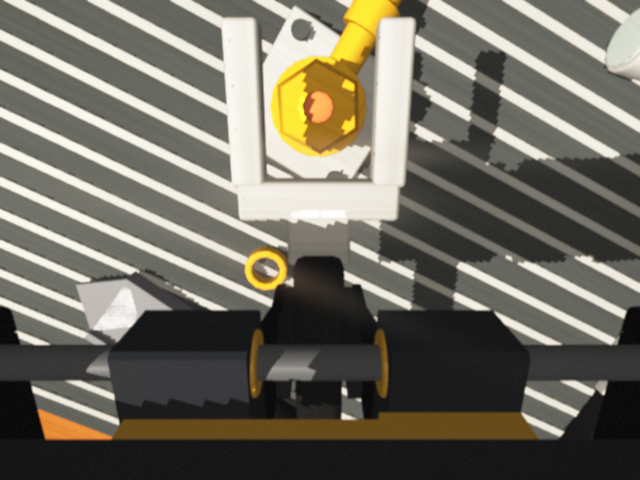

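Nut and jaw are aligned to 0.3 mm, and the hexagon's corners point straight along the wrench. Lowering in stages while watching force.

Call:
servo_tool --pt "10 -0.002 -0.0003 0.02 0" --pt "10 -0.002 -0.0003 0.035 0" --pt "10 -0.002 -0.0003 0.042 0" --pt "10 -0.002 -0.0003 0.048 0" --pt "10 -0.002 -0.0003 0.048 0"

```text
time_s: 17.35
tool_pos: [0.5385, -0.004, 0.0853]
tool_rot: [-180.0, 0.0, 26.9]
force: [0.7, 1.3, -3.1]
grip_width: 0.0191
```

```bash
python3 j.py w12.png
```

```text
jaw ty -0.001612371673933976 inner -0.015005477279716984 0.015008069393532601 tip tx 0.11433429605059328 z 0.09408169055472312
nut top 19909 [ 0.0838 -0.0011] [ 0.0832 -0.0011] [ 0.052 -0.035] [0.1143 0.0328]
stub 1490 [ 0.0867 -0.0015] [ 0.0866 -0.0014]
[ 0.5388 -0.004   0.0857] [179.9895  -0.0171  26.9165] [ 0.0502 -0.4058 -2.1862] [-0.0108  0.1142  0.0003]
```

View pics/w12.png

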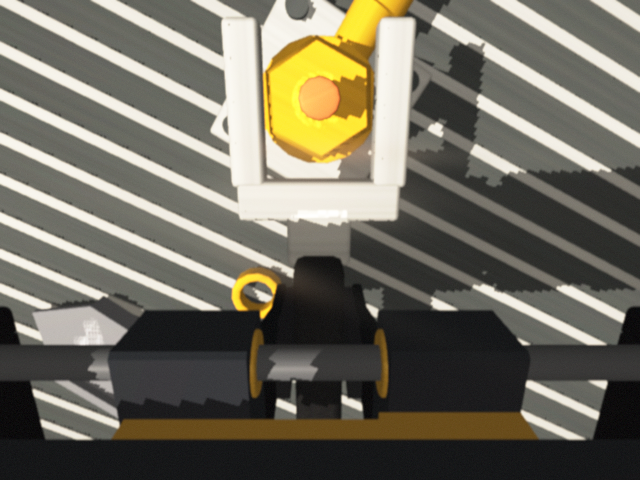

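The jaw is over the taper with no contact force: the nut spans columns 266–373 and the jaw 264–374. Continuing down.

Call:
servo_tool --pt "10 0 0 0.004 0" --pt "10 0 0 0.008 0" --pt "10 0 0 0.011 0" --pt "10 0 0 0.011 0"

```text
time_s: 17.9
tool_pos: [0.5383, -0.0041, 0.0742]
tool_rot: [-180.0, 0.0, 26.9]
force: [0.0, -0.0, -3.4]
grip_width: 0.0194
```

Call:
servo_tool --pt "10 0 0 0.003 0" --pt "10 0 0 0.006 0" --pt "10 0 0 0.006 0"

```text
time_s: 18.27
tool_pos: [0.5383, -0.004, 0.0682]
tool_rot: [-180.0, 0.0, 26.9]
force: [-0.9, 0.1, -4.1]
grip_width: 0.019
```

```bash
python3 j.py w13.png
```

```text
jaw ty -0.0015749850488212432 inner -0.015003433328701783 0.015000108285304183 tip tx 0.11426195676656364 z 0.07725028265711249
nut top 9935 [ 0.0874 -0.0014] [ 0.0869 -0.0015] [ 0.0644 -0.0215] [0.1094 0.0185]
stub 1959 [ 0.087  -0.0014] [ 0.087  -0.0013]
[ 0.5385 -0.0041  0.0684] [-179.9983    0.0116   26.9182] [ 0.0915 -0.4921 -1.9451] [ 0.042   0.1155 -0.0146]
```

View pics/w13.png

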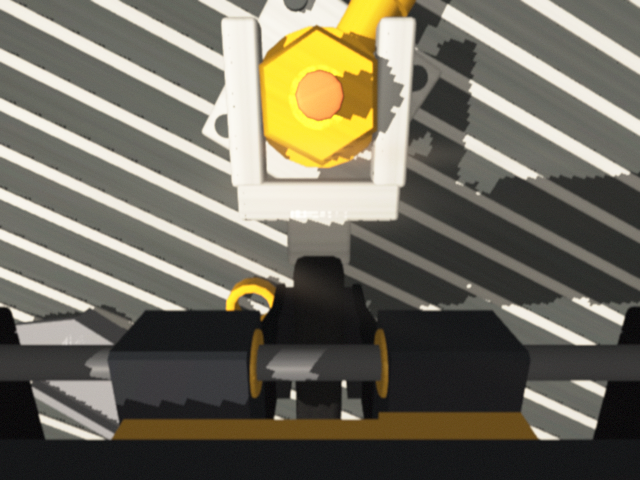

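The jaw is around the nut without contact. Lowering the last bit to the collar.

Call:
servo_tool --pt "10 0 0 0.001 0" --pt "10 0 0 0.002 0" --pt "10 0 0 0.002 0"

```text
time_s: 18.7
tool_pos: [0.5387, -0.0041, 0.0666]
tool_rot: [180.0, -0.0, 26.9]
force: [0.2, -0.8, -2.9]
grip_width: 0.0197
```

```bash
python3 t.py
```

```text
26.92 [0.055 0.067 0.055] [ 0.2 -0.8 -2.9] -0.0 0.0197
```

Call:
servo_tool --pt "10 0 0 0.0006 0" --pt "10 0 -0.0017 0.0006 0.02" --pt "10 0.0001 -0.0035 0.0006 0.04" --pt "10 0.0001 -0.0035 0.0006 0.04"

```text
time_s: 19.2
tool_pos: [0.5374, -0.0008, 0.0662]
tool_rot: [180.0, -0.0, 24.6]
force: [0.5, -0.1, 0.4]
grip_width: 0.0197
```

```bash
python3 t.py; python3 - <<'E'
import numpy as np
for f in [.03,.04,.05,.06,.08,.1,.12,.15,.18,.2,.24,.25,.3,.36,.4,.5]: print(f,round(.087*(1-np.cos(f)),4),round(-.087*np.sin(f),4))
E
```

```text
24.61 [-0.008 -0.117 -0.004] [ 0.5 -0.1  0.4] -0.04 0.0197
0.03 0.0 -0.0026
0.04 0.0001 -0.0035
0.05 0.0001 -0.0043
0.06 0.0002 -0.0052
0.08 0.0003 -0.007
0.1 0.0004 -0.0087
0.12 0.0006 -0.0104
0.15 0.001 -0.013
0.18 0.0014 -0.0156
0.2 0.0017 -0.0173
0.24 0.0025 -0.0207
0.25 0.0027 -0.0215
0.3 0.0039 -0.0257
0.36 0.0056 -0.0306
0.4 0.0069 -0.0339
0.5 0.0107 -0.0417
```

```bash
cat >> t.py <<'E'
r=o["tool_pos"][:2]-np.array([.6161,.0354])
print("nutM",round(o["wrist_torque"][2]+r[0]*o["force"][1]-r[1]*o["force"][0],3),"r",np.hypot(*r).round(4),"ang",np.degrees(np.arctan2(-r[1],-r[0])).round(2))
E
python3 t.py
```

```text
24.61 [-0.008 -0.117 -0.004] [ 0.5 -0.1  0.4] -0.04 0.0197
nutM 0.022 r 0.0866 ang 24.7
```

Call:
servo_tool --pt "10 0 -0.0017 0 0.02" --pt "10 0.0001 -0.0035 0 0.04" --pt "10 0.0001 -0.0035 0 0.04"

```text
time_s: 19.58
tool_pos: [0.5359, 0.0025, 0.0662]
tool_rot: [180.0, -0.0, 22.3]
force: [0.5, -0.4, -0.2]
grip_width: 0.0199
```

```bash
python3 t.py
```

```text
22.32 [ 0.044 -0.111 -0.041] [ 0.5 -0.4 -0.2] -0.04 0.0199
nutM 0.013 r 0.0867 ang 22.3
```

Call:
servo_tool --pt "10 0 -0.0017 0 0.02" --pt "10 0 -0.0026 0 0.03" --pt "10 0 -0.0026 0 0.03"

```text
time_s: 19.95
tool_pos: [0.5349, 0.0047, 0.0661]
tool_rot: [180.0, -0.0, 20.6]
force: [0.8, -0.5, 2.0]
grip_width: 0.0196
```

```bash
python3 t.py
```

```text
20.61 [ 0.003 -0.274  0.088] [ 0.8 -0.5  2. ] -0.1 0.0196
nutM 0.151 r 0.0868 ang 20.69
```

Call:
servo_tool --pt "10 0 -0.0017 0 0.02" --pt "10 0.0001 -0.0035 0 0.04" --pt "10 0.0001 -0.0035 0 0.04"

```text
time_s: 20.32
tool_pos: [0.5338, 0.008, 0.0661]
tool_rot: [180.0, -0.0, 18.3]
force: [0.7, -2.0, 0.4]
grip_width: 0.0197
```

```bash
python3 t.py
```

```text
18.32 [-0.174 -0.414  0.202] [ 0.7 -2.   0.4] -0.23 0.0197
nutM 0.389 r 0.0867 ang 18.43
```

```bash
python3 o.py|tail -2
```

```text
qpos [-10.341  12.012   7.319 110.178  -1.772  57.878 -73.924]
effort [ -0.579 -37.723   0.387 -25.882  -0.424   0.571  -0.232]
```

Call:
servo_tool --pt "10 0.0001 -0.0043 0 0.05" --pt "10 0.0004 -0.0087 0 0.1" --pt "10 0.001 -0.013 0 0.15" --pt "10 0.0017 -0.0173 0 0.2" --pt "10 0.0027 -0.0215 0 0.25"

```text
time_s: 20.95
tool_pos: [0.53, 0.0284, 0.0661]
tool_rot: [179.9, -0.1, 4.0]
force: [1.5, -2.9, -0.5]
grip_width: 0.0194
```

```bash
python3 t.py; python3 o.py|tail -2
```

```text
4.01 [-0.531 -0.528  0.804] [ 1.5 -2.9 -0.5] -0.32 0.0194
nutM 1.063 r 0.0864 ang 4.64
qpos [-13.274  11.639   7.999 110.657  -1.768  57.764 -90.49 ]
effort [ -0.456 -37.53   -0.006 -25.727  -1.363   0.789  -0.315]
```

Call:
servo_tool --pt "10 0.0001 -0.0043 0 0.05" --pt "10 0.0004 -0.0087 0 0.1" --pt "10 0.001 -0.013 0 0.15" --pt "10 0.0017 -0.0173 0 0.2" --pt "10 0.0027 -0.0215 0 0.25"

```text
time_s: 21.58
tool_pos: [0.5308, 0.0501, 0.066]
tool_rot: [179.9, -0.0, -10.3]
force: [1.3, -2.9, 0.5]
grip_width: 0.0196
```

```bash
python3 t.py; python3 o.py|tail -2
```

```text
-10.3 [-0.564 -0.39   0.832] [ 1.3 -2.9  0.5] -0.37 0.0196
nutM 1.058 r 0.0865 ang -9.75
qpos [ -16.155   11.959    8.657  110.307   -1.975   57.869 -106.936]
effort [ -0.352 -37.688   0.206 -26.01   -1.376   0.46   -0.375]
```

Call:
servo_tool --pt "10 0.0001 -0.0043 0 0.05" --pt "10 0.0004 -0.0087 0 0.1" --pt "10 0.001 -0.013 0 0.15" --pt "10 0.0017 -0.0173 0 0.2" --pt "10 0.0027 -0.0215 0 0.25"

```text
time_s: 22.2
tool_pos: [0.537, 0.0709, 0.066]
tool_rot: [179.9, -0.0, -24.6]
force: [0.1, -2.6, 0.7]
grip_width: 0.0196
```

```bash
python3 t.py; python3 o.py|tail -2
```

```text
-24.61 [-0.573 -0.24   0.936] [ 0.1 -2.6  0.7] -0.43 0.0196
nutM 1.136 r 0.0867 ang -24.15
qpos [ -18.91    12.953    9.491  109.143   -2.367   58.13  -123.014]
effort [ -0.122 -38.505   0.633 -26.301  -1.31    0.146  -0.433]
```

Call:
servo_tool --pt "10 0.0001 -0.0043 0 0.05" --pt "10 0.0004 -0.0087 0 0.1" --pt "10 0.001 -0.013 0 0.15" --pt "10 0.0017 -0.0173 0 0.2" --pt "10 0.0027 -0.0215 0 0.25"

```text
time_s: 22.82
tool_pos: [0.5481, 0.0895, 0.0658]
tool_rot: [179.9, -0.0, -38.9]
force: [-0.9, -2.0, 2.4]
grip_width: 0.0194
```

```bash
python3 t.py; python3 o.py|tail -2
```

```text
-38.91 [-0.496 -0.064  0.91 ] [-0.9 -2.   2.4] -0.49 0.0194
nutM 1.089 r 0.0869 ang -38.49
qpos [ -21.456   14.541   10.622  107.259   -3.      58.553 -138.507]
effort [  0.211 -39.874   1.28  -26.56   -1.178  -0.125  -0.488]
```

Call:
servo_tool --pt "10 0.0001 -0.0043 0 0.05" --pt "10 0.0004 -0.0087 0 0.1" --pt "10 0.0008 -0.0121 0 0.14" --pt "10 0.0008 -0.0121 0 0.14"

```text
time_s: 23.32
tool_pos: [0.5564, 0.0987, 0.0659]
tool_rot: [179.9, -0.0, -46.9]
force: [-0.3, -1.0, 2.8]
grip_width: 0.0195
```

```bash
python3 t.py; python3 o.py|tail -2
```

```text
-46.85 [-0.527 -0.037  0.788] [-0.3 -1.   2.8] -0.92 0.0195
nutM 0.867 r 0.087 ang -46.69
qpos [ -22.763   15.631   11.409  105.938   -3.502   58.832 -146.802]
effort [ -0.114 -40.288   1.688 -26.727  -1.026  -0.151  -0.924]
```

Now easing back in steps to find where the load vanishes.

Call:
servo_tool --pt "10 0 0.0026 0 -0.03" --pt "10 0.0003 0.007 0 -0.08" --pt "10 0.0003 0.007 0 -0.08"

```text
time_s: 23.7
tool_pos: [0.552, 0.0941, 0.0661]
tool_rot: [-179.9, -0.0, -42.4]
force: [1.4, -0.8, 1.1]
grip_width: 0.0194
```

```bash
python3 t.py
```

```text
-42.4 [-0.142 -0.246  0.521] [ 1.4 -0.8  1.1] -0.32 0.0194
nutM 0.492 r 0.0869 ang -42.48
```

Call:
servo_tool --pt "10 0 0.0026 0 -0.03" --pt "10 0.0001 0.0043 0 -0.05" --pt "10 0.0001 0.0043 0 -0.05"

```text
time_s: 24.08
tool_pos: [0.5494, 0.091, 0.0662]
tool_rot: [-179.9, -0.0, -39.5]
force: [3.1, 1.1, -0.1]
grip_width: 0.0197
```

```bash
python3 t.py
```

```text
-39.54 [ 0.09  -0.552  0.297] [ 3.1  1.1 -0.1] -0.23 0.0197
nutM 0.057 r 0.0869 ang -39.81
```

The load vanished near -39.3°, about 60–61° beyond first contact. Easing on to square (about -33.6°).

Call:
servo_tool --pt "10 0.0001 0.0043 0 -0.05" --pt "10 0.0005 0.009 0 -0.103" --pt "10 0.0005 0.009 0 -0.103"

```text
time_s: 24.45
tool_pos: [0.5441, 0.0838, 0.0662]
tool_rot: [-179.9, -0.0, -33.7]
force: [2.7, 0.4, -0.6]
grip_width: 0.0201
```

```bash
python3 t.py; python3 j.py w14.png
```

```text
-33.69 [ 0.186 -0.667  0.292] [ 2.7  0.4 -0.6] -0.08 0.0201
nutM 0.135 r 0.0868 ang -33.93
jaw ty -0.00022801985278824918 inner -0.015040981189262115 0.01500291895360592 tip tx 0.11375217438139754 z 0.07562217173338015
nut top 10119 [ 0.086  -0.0002] [ 0.0853 -0.0002] [ 0.0634 -0.0214] [0.1071 0.0209]
stub 2009 [ 0.0856 -0.0003] [ 0.0856 -0.0003]
[0.5441 0.0839 0.0661] [-179.9451   -0.0325  -33.6968] [3.6247 0.9363 0.6862] [ 0.184  -0.7093  0.2823]
```

View pics/w14.png

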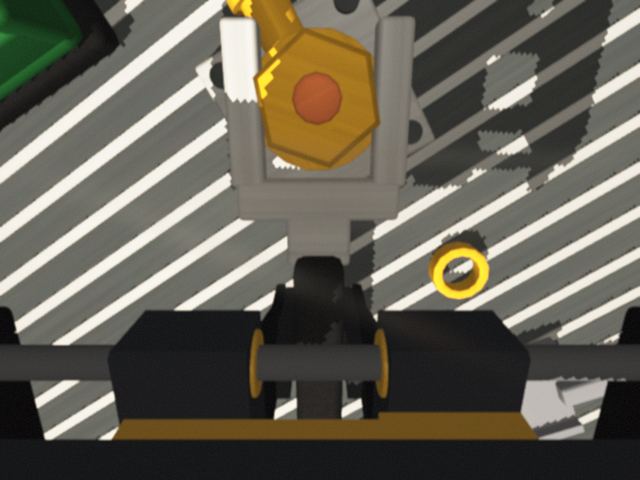

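In this view the hexagon looks rotated relative to the jaw, so the wrench may not be square yet. I'll measure the hexagon angle.

```bash
python3 - <<'E'
from h import *
a=cv2.imread("pics/w14.png")[10:190,215:425];b=cv2.imread("pics/w13.png")[10:190,215:425]
im=np.hstack([cv2.resize(x,(400,343),interpolation=cv2.INTER_CUBIC) for x in (b,a)])
im=cv2.convertScaleAbs(im,alpha=1.3,beta=10)
cv2.imwrite("pics/cmp.png",im)
E
```

```text
(no output)
```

View pics/cmp.png

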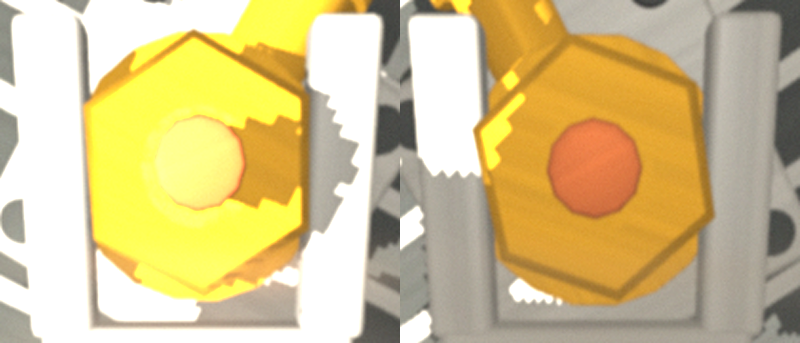

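```bash
cat > hex.py <<'E'
from h import *
from scipy.optimize import least_squares
c=cam("wrist");o=monitor.get_obs()
y=np.radians(o["tool_rot"][2]);p=o["tool_pos"]
X=np.array([np.cos(y),np.sin(y)]);Y=np.array([np.sin(y),-np.cos(y)])
def fit(px,zt,ztool_img):  # plane height relative, same tool-cam transform
    dz=p[2]-ztool_img
    P=np.array([pt(c,q,zt+dz)[:2]-p[:2] for q in px]);Q=np.c_[P@X,P@Y]
    # hex: cx,cy,th,R ; clockwise angle th in tool frame
    def r(v):
        k=np.arange(6)*np.pi/3
        H=np.c_[v[0]+v[3]*np.cos(v[2]+k),v[1]+v[3]*np.sin(v[2]+k)]
        d=np.linalg.norm(Q[:,None]-H[None],axis=2).min(1);return d
    best=min((least_squares(r,[Q[:,0].mean(),Q[:,1].mean(),t,.022]) for t in np.radians(range(-30,30,10))),key=lambda s:s.cost)
    v=best.x;return v[:2],(np.degrees(v[2])+30)%60-30,v[3],np.sqrt(best.cost*2/6)
E
python3 - <<'E'
from hex import *
s=400/210;S=343/180
f=lambda L,off:[((u-off)/s+215,v/S+10) for u,v in L]
a=f([(86,105),(193,32),(305,95),(303,228),(205,292),(95,240)],0)
b=f([(477,130),(568,38),(695,85),(712,213),(618,297),(510,258)],400)
print("w13 (tool yaw 26.92)",fit(a,.085,.0684))
print("w14 (tool yaw -33.7)",fit(b,.085,p[2]))
# prong edges in tool frame: left inner (264 at row?), check yaw of wrench
for nm,L in [("Lout",[(224,30),(236,180)]),("Rout",[(414,30),(406,180)])]:
    P=[pt(c,q,.075)[:2]-p[:2] for q in L];Q=[(d@X,d@Y) for d in P];print(nm,np.degrees(np.arctan2(Q[0][1]-Q[1][1],Q[0][0]-Q[1][0])))
E
```

```text
w13 (tool yaw 26.92) (array([0.08642127, 0.00034198]), np.float64(-2.556700273599649), np.float64(0.022530085957706694), np.float64(0.0003783898521234664))
w14 (tool yaw -33.7) (array([0.08552876, 0.00013688]), np.float64(-11.806563971567904), np.float64(0.022274703036244195), np.float64(0.0004465902875955991))
Lout -0.9491590270793104
Rout -0.7701654893304422
```

The nut looks about 8° off square, still at the clockwise contact side. I'll ease back a little more and see whether the nut stays put or follows.

Call:
servo_tool --pt "10 0 0.0026 0 -0.03" --pt "10 0.0002 0.0052 0 -0.06" --pt "10 0.0002 0.0052 0 -0.06"

```text
time_s: 24.92
tool_pos: [0.5412, 0.0792, 0.0661]
tool_rot: [-180.0, -0.0, -30.2]
force: [3.5, 1.6, 0.6]
grip_width: 0.0195
```

```bash
python3 t.py; python3 j.py w15.png; python3 - <<'E'
from h import *
a=cv2.imread("pics/w14.png")[10:190,215:425];b=cv2.imread("pics/w15.png")[10:190,215:425]
im=np.hstack([cv2.resize(x,(400,343),interpolation=cv2.INTER_CUBIC) for x in (a,b)])
im=cv2.convertScaleAbs(im,alpha=1.3,beta=10)
cv2.imwrite("pics/cmp2.png",im)
E
```

```text
-30.17 [ 0.408 -0.835  0.295] [3.5 1.6 0.6] -0.22 0.0195
nutM 0.025 r 0.0867 ang -30.3
jaw ty -0.0005967081051961552 inner -0.01500349059748871 0.015002711525197054 tip tx 0.11389249803418297 z 0.07562145534867634
nut top 10132 [ 0.086  -0.0005] [ 0.0853 -0.0007] [ 0.0634 -0.0219] [0.1073 0.0205]
stub 2012 [ 0.0856 -0.0005] [ 0.0856 -0.0006]
[0.5412 0.0792 0.0661] [-179.9683   -0.0299  -30.1884] [4.0085 2.0106 0.8188] [ 0.4231 -0.9134  0.3133]
```

View pics/cmp2.png

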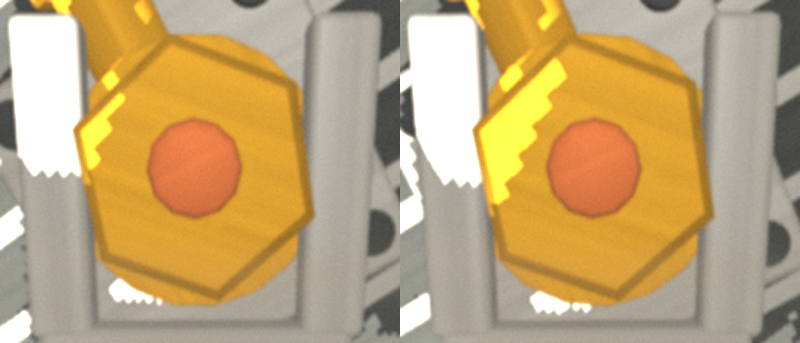

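The nut followed the wrench by 3.5°: the corner pixels are identical, so the jaw is binding and dragging the nut back. I'll bring it back up below the sleeve torque. Then I'll release it by sliding the jaw along its prongs while easing back, so the friction can't carry the nut.

Call:
servo_tool --pt "10 0.0001 -0.0043 0 0.05" --pt "10 0.0004 -0.0087 0 0.1" --pt "10 0.0007 -0.0113 0 0.13" --pt "10 0.0007 -0.0113 0 0.13"

```text
time_s: 25.48
tool_pos: [0.5474, 0.0886, 0.066]
tool_rot: [-180.0, -0.0, -37.6]
force: [3.8, 2.3, 2.0]
grip_width: 0.0195
```

```bash
python3 t.py
```

```text
-37.62 [ 0.442 -0.888  0.366] [3.8 2.3 2. ] -0.48 0.0195
nutM 0.011 r 0.0869 ang -37.76
```

Call:
servo_tool --pt "10 0 -0.0026 0 0.03" --pt "10 0.0002 -0.0052 0 0.06" --pt "10 0.0002 -0.0052 0 0.06"

```text
time_s: 25.85
tool_pos: [0.5506, 0.0925, 0.066]
tool_rot: [180.0, -0.0, -41.1]
force: [2.3, 0.6, 1.1]
grip_width: 0.0194
```

```bash
python3 t.py; python3 j.py w16.png; python3 - <<'E'
from h import *
a=cv2.imread("pics/w15.png")[10:190,215:425];b=cv2.imread("pics/w16.png")[10:190,215:425]
im=np.hstack([cv2.resize(x,(400,343),interpolation=cv2.INTER_CUBIC) for x in (a,b)])
im=cv2.convertScaleAbs(im,alpha=1.3,beta=10)
cv2.imwrite("pics/cmp3.png",im)
E
```

```text
-41.09 [ 0.335 -0.759  0.571] [2.3 0.6 1.1] -0.64 0.0194
nutM 0.4 r 0.0869 ang -41.09
jaw ty -0.0004098499097482562 inner -0.01505414840056069 0.015042401518253663 tip tx 0.1138767400510237 z 0.07562670595334549
nut top 10160 [ 0.086  -0.0004] [ 0.0855 -0.0004] [ 0.0634 -0.0217] [0.1075 0.0208]
stub 2022 [ 0.0856 -0.0005] [ 0.0856 -0.0004]
[0.5506 0.0925 0.066 ] [179.9977  -0.0046 -41.075 ] [2.379  2.2805 2.5072] [ 0.423  -0.8021  0.5415]
```

View pics/cmp3.png

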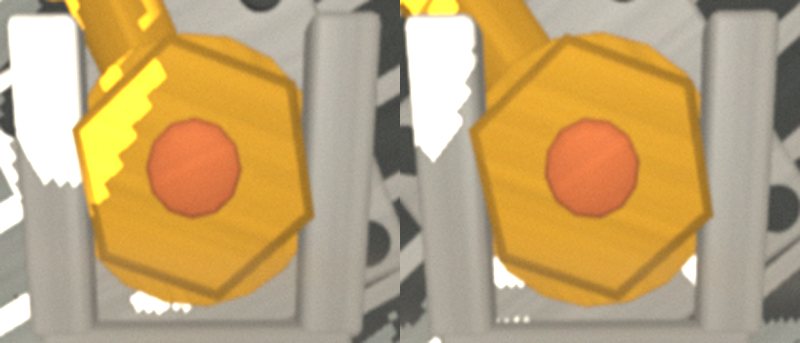

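M is 0.4 N m at -41°, matching the earlier unloading curve, so the nut is back up. Now a sliding release.

Call:
servo_tool --pt "10 -0.002 0.0024 0 -0.035" --pt "10 -0.0033 0.0048 0 -0.07" --pt "10 -0.0046 0.0072 0 -0.105" --pt "10 -0.0054 0.0097 0 -0.14" --pt "10 -0.0061 0.0114 0 -0.16"

```text
time_s: 26.52
tool_pos: [0.538, 0.0861, 0.0659]
tool_rot: [179.9, 0.0, -32.0]
force: [2.0, -3.6, 1.7]
grip_width: 0.0197
```

```bash
python3 t.py; python3 j.py w17.png; python3 - <<'E'
from h import *
a=cv2.imread("pics/w16.png")[10:190,215:425];b=cv2.imread("pics/w17.png")[10:190,215:425]
im=np.hstack([cv2.resize(x,(400,343),interpolation=cv2.INTER_CUBIC) for x in (a,b)])
im=cv2.convertScaleAbs(im,alpha=1.3,beta=10)
cv2.imwrite("pics/cmp4.png",im)
E
```

```text
-31.97 [-0.887 -0.678 -0.147] [ 2.  -3.6  1.7] 0.06 0.0197
nutM 0.034 r 0.0931 ang -32.97
jaw ty 0.0004581049732352953 inner -0.015025702202140735 0.015008131573463606 tip tx 0.114586909783809 z 0.07557855704253344
nut top 10558 [0.0921 0.0009] [0.0919 0.0008] [ 0.0698 -0.0195] [0.1141 0.0211]
stub 2138 [0.0919 0.0009] [0.092 0.001]
[0.5378 0.0861 0.0658] [179.8934   0.0051 -31.9395] [ 1.5741 -2.7299  3.2078] [-0.8499 -0.6732 -0.1393]
```

View pics/cmp4.png

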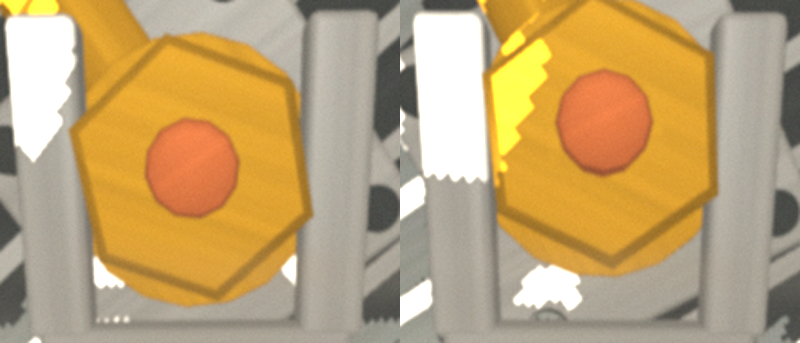

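It's released: the hexagon is now near square in the jaw, with only about 2° left. Small squaring correction next.

Call:
servo_tool --pt "10 0.0005 0.0016 -0.0005 -0.015" --pt "10 0.001 0.0031 -0.0008 -0.03" --pt "10 0.001 0.0031 -0.0008 -0.03"

```text
time_s: 26.95
tool_pos: [0.5363, 0.0844, 0.0661]
tool_rot: [179.9, 0.1, -30.2]
force: [-2.8, -2.6, 0.8]
grip_width: 0.0198
```

```bash
python3 t.py; python3 j.py w18.png; python3 - <<'E'
from h import *
a=cv2.imread("pics/w13.png")[10:190,215:425];b=cv2.imread("pics/w18.png")[10:190,215:425]
im=np.hstack([cv2.resize(x,(400,343),interpolation=cv2.INTER_CUBIC) for x in (a,b)])
im=cv2.convertScaleAbs(im,alpha=1.3,beta=10)
cv2.imwrite("pics/cmp5.png",im)
E
```

```text
-30.22 [-0.826  0.258 -0.3  ] [-2.8 -2.6  0.8] 0.38 0.0198
nutM 0.042 r 0.0936 ang -31.54
jaw ty 0.000733735902950134 inner -0.015002160235305234 0.015002527401516242 tip tx 0.11523592074759535 z 0.07558917431613121
nut top 10613 [0.0925 0.0014] [0.0924 0.0016] [ 0.0704 -0.0185] [0.1144 0.0217]
stub 2140 [0.0923 0.0015] [0.0924 0.0016]
[0.5363 0.0844 0.0662] [179.8923   0.1277 -30.2225] [-3.4551 -3.2944  1.7131] [-0.8248  0.3372 -0.3009]
```

View pics/cmp5.png

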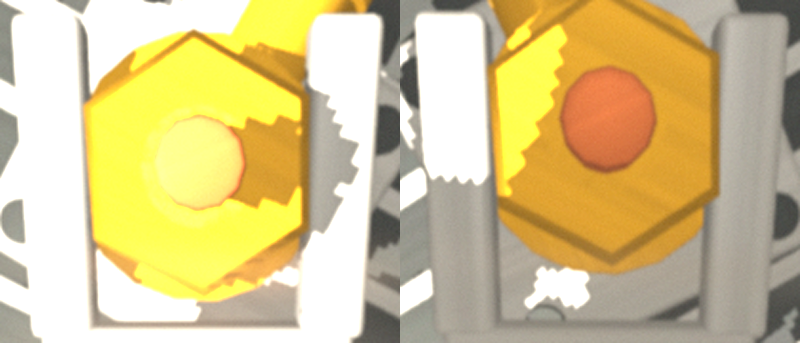

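The jaw is square now, but the nut is pressing the right prong with about 4 N sideways. I'll shift to relieve that before lifting.

Call:
servo_tool --pt "10 0 0.0005 0 0.008" --pt "10 0 0.001 0 0.015" --pt "10 0 0.001 0 0.015"

```text
time_s: 27.38
tool_pos: [0.5369, 0.0848, 0.0665]
tool_rot: [-180.0, 0.0, -31.0]
force: [-0.8, -0.6, -1.2]
grip_width: 0.0192
```

```bash
python3 t.py; python3 j.py w19.png
```

```text
-31.01 [ 0.012  0.22  -0.057] [-0.8 -0.6 -1.2] 0.04 0.0192
nutM 0.033 r 0.0934 ang -31.94
jaw ty 0.0002610106710563831 inner -0.015001717083604192 0.015007540144165384 tip tx 0.11472424060267195 z 0.07561871642482296
nut top 10529 [0.0922 0.0008] [0.0922 0.0008] [ 0.07   -0.0193] [0.1144 0.0209]
stub 2127 [0.092  0.0008] [0.0921 0.0008]
[0.5368 0.0847 0.0665] [-179.9807    0.0482  -31.0116] [-0.1979 -0.0695 -1.63  ] [ 0.0257  0.3075 -0.0655]
```

Forces are near zero. Lifting off in stages.

Call:
servo_tool --pt "10 0 0 -0.003 0" --pt "10 0 0 -0.007 0" --pt "10 0 0 -0.012 0"

```text
time_s: 27.8
tool_pos: [0.5372, 0.0839, 0.079]
tool_rot: [-180.0, -0.0, -31.1]
force: [-0.4, -0.2, -2.9]
grip_width: 0.0197
```

```bash
python3 t.py
```

```text
-31.06 [ 0.03   0.135 -0.018] [-0.4 -0.2 -2.9] 0.01 0.0197
nutM 0.014 r 0.0926 ang -31.56
```

Free lift: -2.9 N is just the wrench's weight. Up to clear the stub, then measure the nut.

Call:
servo_tool --pt "10 0 0 -0.02 0" --pt "10 0 0 -0.05 0" --pt "10 0 0 -0.08 0" --pt "10 0 0 -0.085 0" --pt "10 0 0 -0.085 0"

```text
time_s: 28.42
tool_pos: [0.5369, 0.0838, 0.1634]
tool_rot: [180.0, 0.0, -31.1]
force: [0.0, -0.3, -3.8]
grip_width: 0.0198
```

```bash
python3 j.py w20.png;  python3 - <<'E'
from h import *
b=cv2.imread("pics/w20.png")[20:200,215:425]
cv2.imwrite("pics/w20c.png",cv2.convertScaleAbs(cv2.resize(b,(700,600),interpolation=cv2.INTER_CUBIC),alpha=1.4,beta=10))
E
```

```text
jaw ty -0.00019049988758924538 inner -0.021144802612492523 0.020702527358910643 tip tx 0.11421716097865944 z 0.17222994639838743
nut top 3737 [ 0.0918 -0.0004] [ 0.0917 -0.0003] [ 0.0694 -0.0206] [0.114  0.0201]
stub 610 [ 0.0917 -0.0005] [ 0.0918 -0.0005]
[0.5364 0.0837 0.1626] [179.928    0.0715 -31.065 ] [-0.6954  0.253  -2.072 ] [ 0.1219  0.1387 -0.0185]
```

View pics/w20c.png

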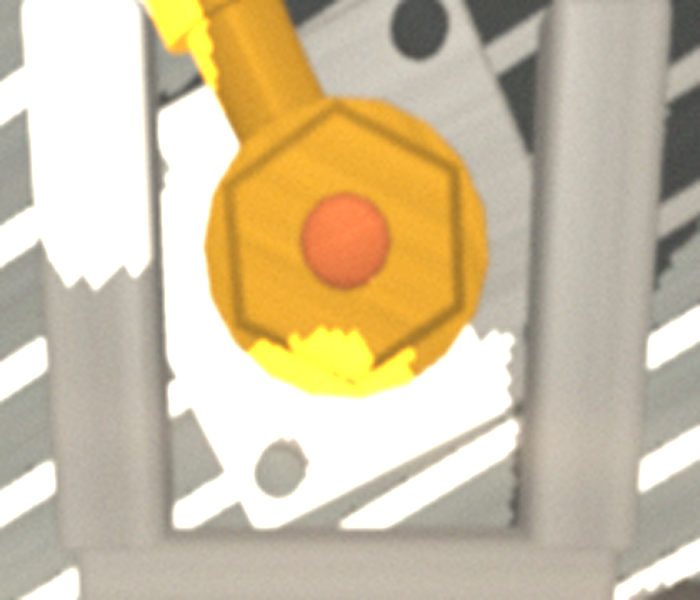

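```bash
python3 - <<'E'
from h import *
b=cv2.imread("pics/w11.png")[20:200,215:425]
cv2.imwrite("pics/w11c.png",cv2.convertScaleAbs(cv2.resize(b,(700,600),interpolation=cv2.INTER_CUBIC),alpha=1.1,beta=10))
E
```

```text
(no output)
```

View pics/w11c.png

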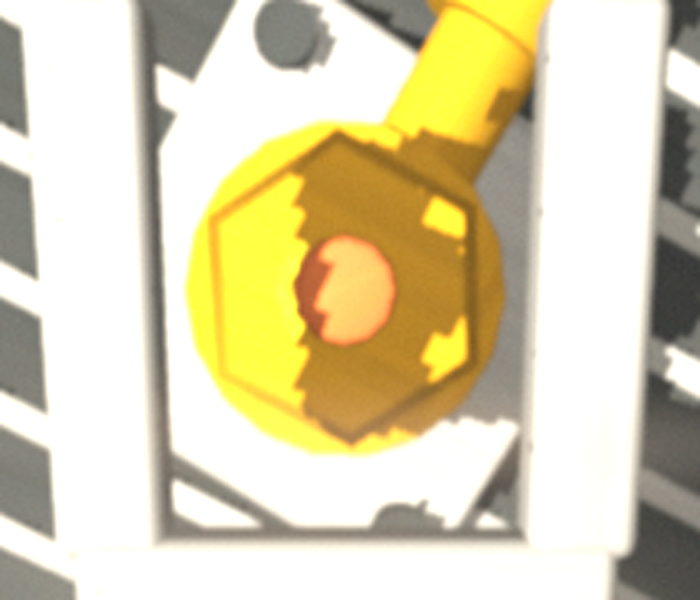

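The nut's hexagon is within about 1° of square at tool yaw -31°, so it has turned roughly 57–60° since finger-tight. Now I'll carry the wrench back to its free spot on the plate.

Call:
servo_tool --pt "10 -0.015 -0.012 0 -0.1" --pt "10 -0.05 -0.036 0 -0.25" --pt "10 -0.085 -0.062 0 -0.4" --pt "10 -0.12 -0.087 0 -0.55" --pt "10 -0.15 -0.109 0 -0.7"

```text
time_s: 29.1
tool_pos: [0.4631, 0.2557, 0.162]
tool_rot: [180.0, 0.2, 9.4]
force: [0.0, 0.5, -2.6]
grip_width: 0.0197
```

Call:
servo_tool --pt "10 0 0 0 -0.1" --pt "10 0 0 0 -0.157" --pt "10 0 0 0 -0.157" --pt "10 0 0 0 -0.157"

```text
time_s: 29.6
tool_pos: [0.4645, 0.2542, 0.1629]
tool_rot: [180.0, 0.1, 18.0]
force: [-0.7, -0.0, -2.3]
grip_width: 0.0195
```

```bash
python3 t.py; python3 - <<'E'
from h import *
c=cam("wrist");cv2.imwrite("pics/w21.png",c["frame"]);o=monitor.get_obs();print(o["tool_pos"],o["tool_rot"])
y=np.radians(o["tool_rot"][2]);X=np.array([np.cos(y),np.sin(y)]);Y=np.array([np.sin(y),-np.cos(y)])
e=np.array([.4586,.268])-o["tool_pos"][:2];print(e@X,e@Y)
E
```

```text
17.97 [0.094 0.097 0.025] [-0.7 -0.  -2.3] 0.0 0.0195
nutM 0.17 r 0.2662 ang -55.29
[0.46471688 0.25425456 0.16309597] [1.79984245e+02 5.93292324e-02 1.79757858e+01]
-0.0015762447623519028 -0.01496223971797031
```

View pics/w21.png

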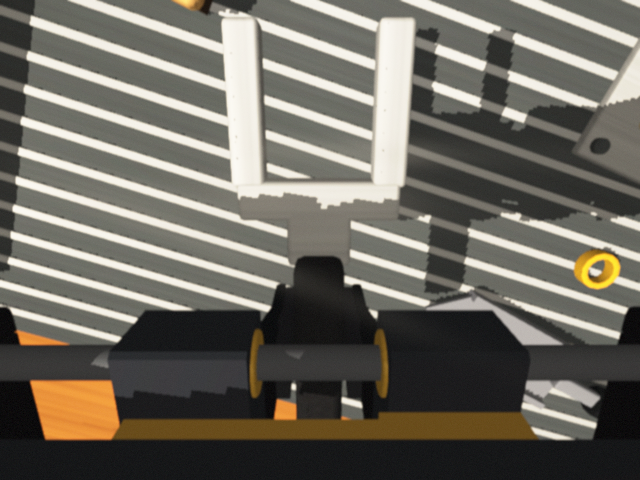

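The spot below is clear: only striped plate, with the trowel and brass ring off to the right. Lowering.

Call:
servo_tool --pt "10 -0.0016 -0.015 0.03 0" --pt "10 -0.0016 -0.015 0.08 0" --pt "10 -0.0016 -0.015 0.12 0" --pt "10 -0.0016 -0.015 0.138 0" --pt "10 -0.0016 -0.015 0.138 0"

```text
time_s: 30.28
tool_pos: [0.4583, 0.2679, 0.025]
tool_rot: [180.0, 0.1, 18.0]
force: [-0.4, 0.5, -2.7]
grip_width: 0.0193
```

Call:
servo_tool --pt "10 0 0 0.004 0" --pt "10 0 0 0.008 0" --pt "10 0 0 0.011 0" --pt "10 0 0 0.012 0" --pt "10 0 0 0.012 0"

```text
time_s: 30.9
tool_pos: [0.4588, 0.2684, 0.0138]
tool_rot: [180.0, -0.0, 18.0]
force: [-0.4, 0.0, -2.9]
grip_width: 0.0196
```

```bash
python3 o.py|head -6
```

```text
time_s 30.9
tool_pos [0.459 0.268 0.014]
tool_rot [179.997  -0.009  18.043]
force [-0.368  0.031 -2.895]
wrist_torque [0.069 0.056 0.005]
grip_width 0.019629475043503194
```

Call:
servo_tool --pt "10 0 0 0.001 0" --pt "10 0 0 0.002 0" --pt "10 0 0 0.0025 0" --pt "10 0 0 0.0025 0"

```text
time_s: 31.4
tool_pos: [0.4588, 0.2684, 0.0116]
tool_rot: [180.0, -0.0, 18.0]
force: [-1.8, -1.2, 1.4]
grip_width: 0.02
```

```bash
python3 o.py|head -6
```

```text
time_s 31.4
tool_pos [0.459 0.268 0.012]
tool_rot [179.994  -0.004  18.039]
force [-1.758 -1.237  1.388]
wrist_torque [-0.215  0.34  -0.014]
grip_width 0.02001533244628095
```

The plate now carries the wrench. Opening, then straight up.

Call:
servo_tool --grip_force 20 --pt "35 0 0 0 0" --pt "70 0 0 0 0" --pt "90 0 0 0 0" --pt "90 0 0 0 0" --pt "90 0 0 0 0"

```text
time_s: 32.02
tool_pos: [0.4588, 0.2683, 0.0113]
tool_rot: [180.0, -0.0, 18.0]
force: [-0.2, -0.1, 0.7]
grip_width: 0.0616
```

Call:
servo_tool --pt "90 0 0 -0.03 0" --pt "90 0 0 -0.08 0" --pt "90 0 0 -0.14 0" --pt "90 0 0 -0.2 0" --pt "90 0 0 -0.22 0"

```text
time_s: 32.65
tool_pos: [0.4605, 0.2694, 0.2361]
tool_rot: [-179.9, -0.4, 18.0]
force: [0.4, 0.2, 0.3]
grip_width: 0.0784
```

```bash
python3 o.py|head -6; python3 - <<'E'
from h import *
for n in ["wrist","side","scene"]:
    c=cam(n);cv2.imwrite(f"pics/{n}9.png",c["frame"])
    if n!="scene":
        W=cloud(c);z=W[...,2]
        m=(W[...,1]>.2)&(W[...,1]<.37)&(W[...,0]>.33)&(W[...,0]<.6)&(z<.05)
        G=W[m&(z>.027)];H=W[m&(z>.014)&(z<.026)]
        print(n,len(G),G.mean(0),G[:,2].max(),len(H),np.median(H,0))
E
```

```text
time_s 32.65
tool_pos [0.46  0.269 0.236]
tool_rot [-179.896   -0.421   18.032]
force [0.415 0.177 0.305]
wrist_torque [ 0.027  0.122 -0.027]
grip_width 0.07839300671958173
wrist 2473 [0.43381403 0.26304064 0.03456439] 0.049811803156511514 3619 [0.51522753 0.28279187 0.02059147]
side 719 [0.42892399 0.26114458 0.03334133] 0.04911959595184279 1101 [0.51117282 0.28055874 0.01994113]
```

View pics/wrist9.png

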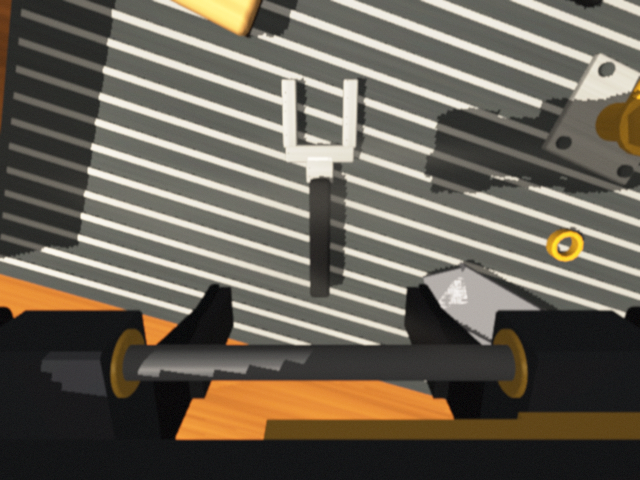

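View pics/side9.png

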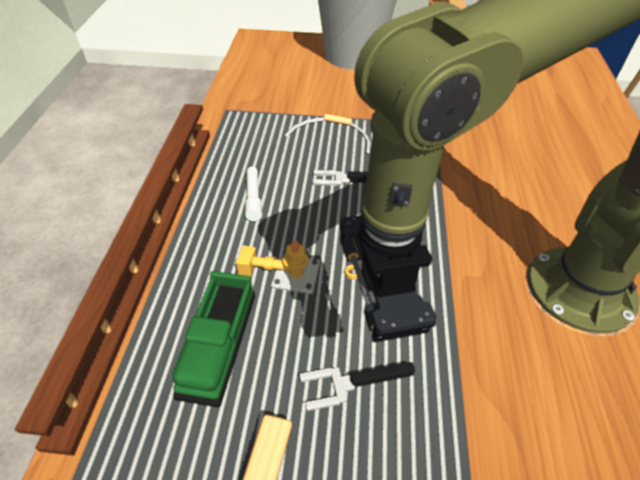

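The wrench lies flat (head top 20 mm, grip top 34 mm), well clear of the fitting, and the other things are undisturbed. One last check of the nut angle from the same viewpoint as after finger-tightening.

Call:
servo_tool --pt "90 0.016 0.054 0 -0.03" --pt "90 0.032 0.108 0 -0.06" --pt "90 0.048 0.161 0 -0.09" --pt "90 0.064 0.215 0 -0.12" --pt "90 0.0803 0.269 0 -0.153"

```text
time_s: 33.42
tool_pos: [0.6181, 0.0359, 0.2286]
tool_rot: [-179.9, 0.2, 26.9]
force: [0.2, -0.1, 0.8]
grip_width: 0.0783
```

Call:
servo_tool --pt "90 0 0 0 0" --pt "90 0 0 0 0" --pt "90 0 0 0 0"

```text
time_s: 33.8
tool_pos: [0.6175, 0.0395, 0.2303]
tool_rot: [-179.9, 0.1, 27.0]
force: [0.3, 0.4, 0.1]
grip_width: 0.0784
```

```bash
python3 o.py|head -4; python3 - <<'E'
from h import *
c=cam("wrist");cv2.imwrite("pics/w30.png",c["frame"])
a=cv2.imread("pics/w5.png")[180:260,280:360];b=c["frame"][180:260,280:360]
im=np.hstack([cv2.resize(x,(400,400),interpolation=cv2.INTER_CUBIC) for x in (a,b)])
cv2.imwrite("pics/cmp6.png",cv2.convertScaleAbs(im,alpha=1.2))
E
```

```text
time_s 33.8
tool_pos [0.617 0.039 0.23 ]
tool_rot [-179.924    0.071   26.959]
force [0.295 0.406 0.113]
```

View pics/cmp6.png

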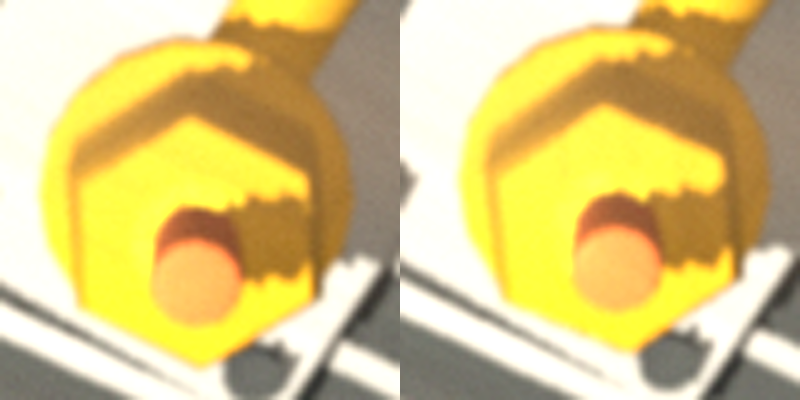

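The final view, compared with the one after finger-tightening, shows the nut about 4° short of a full 60° step, so about 56° (±2°). That's one flat to within the measurement and well clear of crushing, so I won't rework it. Handing in.

```bash
python3 -c "
from cell import ticket
print(ticket.sign_off())"
```

```text
the job is handed in; nothing more can be done
None
```

The nut is finger-tight plus about one flat, the wrench is off and lying flat on the plate, and I've handed the job in at about 34 s. The last check put the wrench turn at about 56° rather than exactly 60°.

- **Finger-tight:** I turned the nut about 50° with the fingers until the torque rose, then held about 0.5 N m for half a second.
- **Wrench turn:** the turning torque stayed at about 1.1 N m. Force sensing put the turn at about 59–60°, but the camera comparison before and after shows about 56° (±2°). I left it there as one flat within tolerance.
- **Binding:** when I first eased back, the wrench bound on the nut and dragged it backwards several degrees. I brought it back up to 0.4 N m, below the 1 N m that pulls the sleeve up. I then freed the wrench by sliding it along its prongs while easing back. It lifted off with only its own weight on the wrist.
- **Laying down:** the wrench is back at its original spot, well clear of the fitting. It was lowered until the plate took its weight before I let go; head top is at 20 mm and grip top at 34 mm. The other things look undisturbed in the final pictures I viewed, and the robot was touching nothing.

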